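Prop open the lid of the grill-tool chest

TASK

Lift the lid of the wooden chest by its bar until it stands well open, clearly higher than the prop rod will hold it, and let go; the lid is damped and sinks back slowly. Before it is down, swing the prop rod on the chest's right side up under the lid and feel its ball tip gently along the underside of the catch strip until it drops right into the hidden hole, then leave the lid resting on the rod. Never jam the rod hard against the strip, and leave the other things on the bench where they are.

Things in the scene. Friction and masses are not known exactly. Their poses are not given: they have to be found in the camera images.
- chest: Open wooden chest, 200 (x, depth) x 220 (y, width) x 100 mm high, fixed to the bench. Origin: centre of its underside. x points from its front (the robot's side) to the hinge side, y to the left, z up. Its flat steel lid is hinged along the top of the far side; a steel prop rod is pivoted on the outside of its right (-y) wall.
- lid (a joint): Angle of the lid (rad): 0 shut, grows as the front rises, stop at 1.25. Steel plate 200 x 220 x 8 mm, 0.7 to 0.9 kg. The hinge is strongly damped both ways (10 N m s/rad): lifting the bar at 35 mm/s takes about 10 N; let go at 1.1 rad, the lid sinks to the height where the rod holds it (about 0.6 rad) in 7 to 11 s.
- lid_hinge (a point): Point on the hinge axis at mid width; chest frame (100, 0, 104) mm. Fixed to the lid and turns with it: its axes are the chest's when the lid is shut; the lid's underside is its plane z = 0 and the lid extends 200 mm to -x.
- lid_bar (a point): Middle of the lid's handle, a round steel bar, 10 mm diameter, 124 mm long, parallel to the hinge axis, 45 mm free ahead of the lid's front edge, on a bracket at each end. 245 mm from the hinge axis, 4 mm above the plane of the lid's underside; height 108 mm when shut. It can turn in a light pinch.
- prop (a joint): Angle of the prop rod (rad): 0 stowed (level, tip towards the hinge side), grows as the tip swings up; its axis is parallel to the lid's hinge; stop at 1.35. 0.12 kg; let go outside the hole it slips and falls back, or stands only by friction. In the hole it reads about 0.8 to 1.25.
- prop_pivot (a point): Pivot of the prop rod, on its centre line; chest frame (-80, -124, 40) mm. Turns with the rod: x along the rod to the tip. The rod is 8 mm thick, 155 mm from the pivot to the tip's centre.
- prop_tip (a point): Centre of the rod's ball tip, 12 mm diameter, 155 mm from the pivot. The lid loads it with about 6 to 10 N in the hole, up to 13 N nearer the hinge. Pushed up against the damped lid faster than about 15 mm/s it takes over 18 N, which is too much: better wait below and let the lid sink onto it.
- prop_grip (a point): Middle of the black grip sleeve on the rod, round, 14 mm diameter, 65 mm long, standing out sideways (to the chest's -y): 110 mm along the rod from the pivot, 77.5 mm out from the rod's plane. Height 40 mm when stowed. The sleeve turns freely on its pin, so it can be pinched while the rod swings.
- strip_mid (a point): Fixed point of the lid in the underside of the catch strip, 118 mm from the hinge axis, in the plane of the rod's swing: the middle of the range in which the hole may lie. The dark steel strip runs along the lid's right edge, 26 to 182 mm from the hinge axis (give or take 22), 28 mm wide, 9 mm thick, underside flush with the lid's; axes as lid_hinge.
- strip_top (a point): Fixed point of the lid 9 mm straight above strip_mid, on the strip's top. The strip is screwed on through slots, so its one hole (17 x 17 mm, blind, 9 mm deep, open below, a 4 mm high plate over it) has its centre 96 to 140 mm from the hinge axis: not measured, to be felt. As the tip drops in, the lid sinks by 0.06 to 0.09 rad in 1 to 2 s, so slide at 5 mm/s or less; friction is low.
- vase: Small grey ceramic vase, 60 mm diameter, 110 mm high, standing beyond the rod. Origin: centre of its underside. A bystander.
- jar: Sealed clear plastic jar, 70 mm diameter, 100 mm high, left of the chest. Origin: underside. A bystander.
- opener: Flat chrome bottle opener, 120 mm long, 6 mm thick, lying before the chest on the left. Origin: underside. A bystander.
- tongs: Wooden tongs, 200 x 50 x 16 mm, lying before the chest on the right. Origin: underside. A bystander.
- bowl: Stainless steel bowl, 170 mm diameter, 60 mm high. Origin: underside. A bystander.
- mill: Wooden pepper mill, 54 mm diameter, 150 mm high. Origin: underside. A bystander.
- mug: White mug, 76 mm diameter, 85 mm high. Origin: underside. A bystander.

How it is judged:
By the outcome, as a careful person would: the job done as asked, in the order asked, and still so for the second after the job is handed in, with the robot touching nothing.
It also fails if it takes over 72 s, if anything falls off the work surface, if the arm or the gripper's body presses on something with over 40 N, if the wrist force passes 120 N, or if a joint passes its speed limit or range.

ROBOT

A 6-joint arm with a two-finger parallel gripper is mounted at the origin on the work surface. World frame = base frame: x ahead of the robot, y to its left, z up, the work surface at z = 0. Lengths are in m, angles in rad, forces in N, time in s.
With the tool pointing down it reaches from about 0.35 to 0.775 m from the base axis. Payload 7.3 kg.
Tool frame: the origin (TCP) lies midway between the tips of the shut fingers; the grasp point (between the pads) lies 19 mm behind it (robot.tcp_to_grasp is the distance from the TCP to the grasp point, in m); x points along the fingers, z is the direction in which the jaws open and shut, and the axes are right-handed (so a half turn about x gives the same grasp; the last joint's range is limited). The gripper opens to 92 mm and grips with 3 to 60 N. Pads are 19 mm wide; open, the fingers measure 130 mm over their backs; the gripper's body (75 mm by 190 mm) begins 47 mm behind the grasp point.
Start: joints at [1.026, 0.342, 1.524, -0, 1.275, -0.146], TCP at [0.204, 0.484, 0.227] pointing down, gripper open.
Joint ranges: [-2.53, 2.53], [-0.77, 2.02], [0.04, 2.7], [-1, 4.14], [0.28, 2.66], [-3.11, 3.11]. Speed limits (rad/s): [2.57, 2.57, 3.14, 3.14, 3.14, 3.14].

INTERFACE

Orientations are given as [roll, pitch, yaw] about the fixed x, y, z axes, in that order (R = Rz(yaw) Ry(pitch) Rx(roll)).
In Python, from cell import robot gives the robot as it stands.
- The arm moves only by the tool move_arm, never from a script. Its argument "deltas" is a list of rows, each an object with "dp": the shift along the tool's x, y, z in m, a list of three; "turn": the turn, a rotation vector about the tool's x, y, z in degrees, a list of three. A call has 1 to 10 rows; each row is the pose to reach, as a shift and turn from the pose commanded when the call began, along the tool's axes at that moment; what a row does not reach only later rows make up. A row lasts 1/10 s, in which the tool goes at most 50 mm and 8.59 degrees, less where a joint would pass 70% of its speed; a pose out of reach is approached as far as the arm can. A call with a gripper value outside its range is refused whole. "hand" is the finger opening in m, from 0 to 0.0918, set as the call begins (left out, the last holds). The fingers move at their own pace and stop on an object; "squeeze" is the grip in N (left out, the last holds). Time passes only in rows, so rows that repeat a pose let the fingers close. It gives the time, the measured TCP pose, the force and the opening at its end, in the units of the state.
- robot.observe(): the state, without advancing time (a new reading comes with each control period).
- robot.read_camera(name): name is "side" or "top"; returns (picture, depth): 420x560x3 uint8, red, green, blue; 420x560 float32, m along the optical axis (not along the pixel's ray), 0 where there is no reading.
- robot.camera_info(name): a dict with "fx", "fy", "cx", "cy" (pixels), "k1" (the pictures are not rectified: a ray, as slopes to the right and down, at radius r is drawn at 1 + k1 r^2 times it, then the intrinsics apply), "R" (3x3) and "t" (3): a world point X has camera coordinates R X + t. Camera axes: x right, y down, z forward; pixel columns grow to the right and rows downward; lengths in m; the calibration is good to about 2 mm. A picture is of the moment at which its call begins. camera_info takes no time and is no camera call.
- robot.hand_in(): hands the job in, once; it reports no verdict.
The state is a dict: "time": time; "qpos": joint angles; "qvel": joint speeds; "joint_efforts": joint torques, N m; "tool_pos": TCP position; "tool_rot": TCP orientation; "contact_force": force on the tool from outside, world axes, zero at the start; "torque": the same for the moment, N m; "opening": finger opening in m.
Only numpy, scipy, OpenCV 4.12 (cv2) and the standard library are available. Lean on these libraries where they do the work, as an engineer would, in place of code of your own. Each camera call takes 0.05 s, during which the arm holds its last target.

## Working session

There is one attempt and no reset: what is moved stays moved. The work goes in short steps, Python scripts to look and compute and a tool call to move; the robot and the scene stay as the last step left them, time stands still between calls to the robot, and variables do not carry over. Pictures are saved under pics/ and viewed, and the job is handed in when it is done.

Besides the shell and the picture viewer there is one more tool, called after ">>>" as name([rows], argument=value, ...), one row to a line, values as JSON. move_arm: Moves the arm, as the interface text tells. Its arguments: {"type":"object","properties":{"deltas":{"type":"array"},"hand":{"type":"number"},"squeeze":{"type":"number"}},"required":["deltas"]}

```bash
ls; mkdir -p pics; cat > h.py <<'E'
import numpy as np, cv2
from cell import robot
from scipy.spatial.transform import Rotation as Ro
E
python3 - <<'E'
from h import *
s=robot.observe(); print(s)
for n in ("side","top"):
    p,d=robot.read_camera(n); cv2.imwrite(f"pics/{n}0.png",p[:,:,::-1]); np.savez(f"{n}0.npz",p=p,d=d)
    print(n,robot.camera_info(n))
print(robot.tcp_to_grasp)
E
```

```text
pics
{'time': 0.0, 'qpos': array([ 1.02600526e+00,  3.42718332e-01,  1.52501517e+00, -1.07189097e-05,
        1.27541471e+00, -1.45997660e-01]), 'qvel': array([-0.00037267, -0.00067874, -0.00141569, -0.00123613, -0.00064936,
        0.00095359]), 'joint_efforts': array([ 9.75683433e-04, -4.31236839e+01, -2.44223303e+01,  7.17844907e-02,
        5.60655305e-02, -1.33183858e-04]), 'tool_pos': array([0.20362648, 0.48345483, 0.2260479 ]), 'tool_rot': array([ 3.00218404,  1.56924073, -2.10899522]), 'contact_force': array([ 0.26044566, -0.29057515,  0.19687912]), 'torque': array([-0.03815596, -0.08668148,  0.02169974]), 'opening': 0.09175725525476514}
side {'fx': 483.48354058749186, 'fy': 483.48354058749186, 'cx': 282.9738346825474, 'cy': 212.14555155976123, 'k1': -0.0475853069834631, 'R': array([[ 0.9893084 , -0.14441719,  0.02031185],
       [-0.07404314, -0.61737313, -0.78317816],
       [ 0.12564438,  0.77330078, -0.62146552]]), 't': array([-0.56153761,  0.12745933,  1.41904592])}
top {'fx': 428.12361147842995, 'fy': 428.12361147842995, 'cx': 282.239359250181, 'cy': 211.5784428660893, 'k1': -0.04778436537528922, 'R': array([[ 0.06534584, -0.99785784,  0.00310533],
       [-0.97643359, -0.06458369, -0.2059281 ],
       [ 0.20568753,  0.01042439, -0.9785622 ]]), 't': array([-0.01832356,  0.5989133 ,  1.13108111])}
0.0188
```

View pics/side0.png

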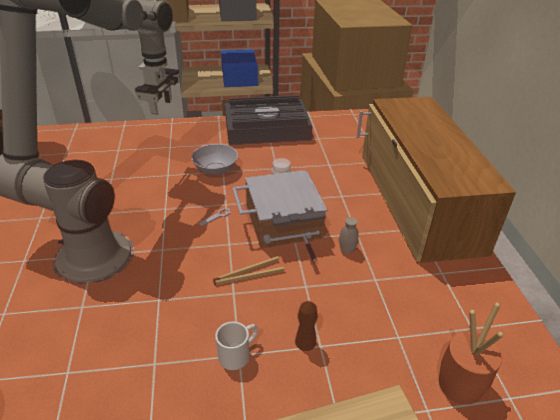

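View pics/top0.png

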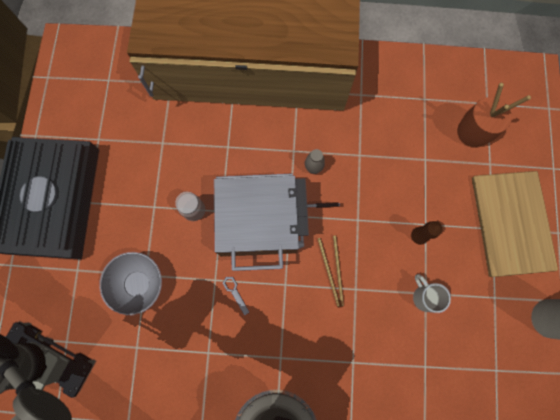

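The side view shows the chest at about (285,215), with the bar on the left at (240,200), the rod from (267,240) to (320,236), and the grip sleeve at (312,250). In the top view the chest is at (260,215), the bar at (257,268) and the grip at (325,205). I'll zoom in.

```bash
python3 - <<'E'
import numpy as np,cv2
p=np.load('side0.npz')['p'][:,:,::-1]
c=p[150:290,190:380]; cv2.imwrite('pics/sz.png',cv2.resize(c,None,fx=4.2,fy=4.2,interpolation=cv2.INTER_CUBIC))
p=np.load('top0.npz')['p'][:,:,::-1]
c=p[140:310,170:380]; cv2.imwrite('pics/tz.png',cv2.resize(c,None,fx=3.5,fy=3.5,interpolation=cv2.INTER_CUBIC))
E
```

```text
(no output)
```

View pics/sz.png

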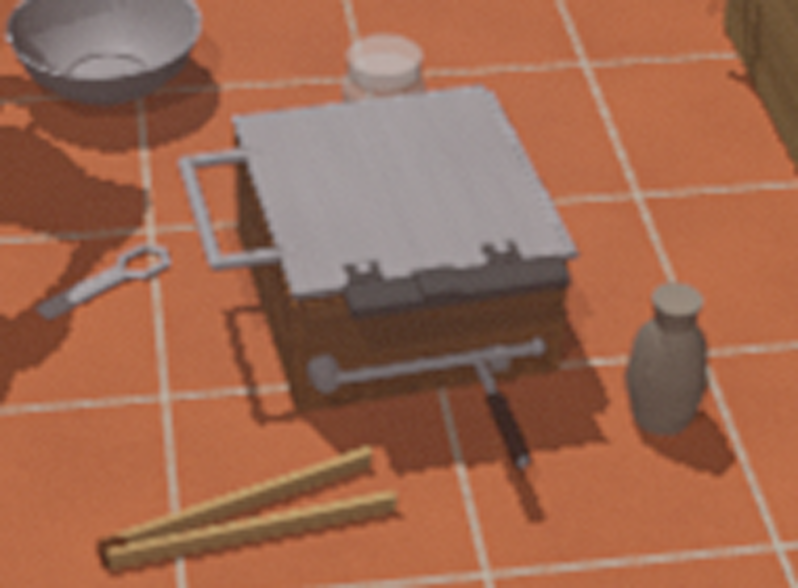

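View pics/tz.png

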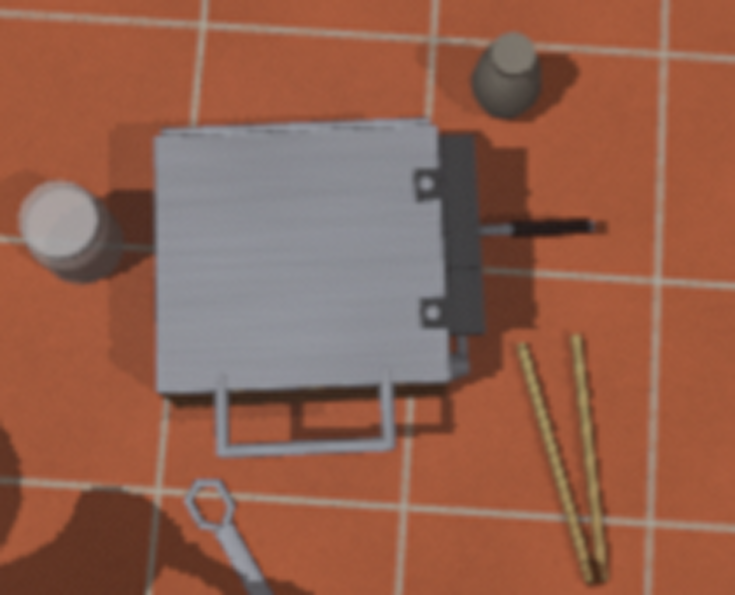

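```bash
cat >> h.py <<'E'
def proj(n,X):
    c=robot.camera_info(n); Y=np.atleast_2d(X)@c['R'].T+c['t']; s=Y[:,:2]/Y[:,2:]
    r2=(s**2).sum(1,keepdims=True); s=s*(1+c['k1']*r2)
    return s*[c['fx'],c['fy']]+[c['cx'],c['cy']]
def ray(n,uv):
    c=robot.camera_info(n); K=np.array([[c['fx'],0,c['cx']],[0,c['fy'],c['cy']],[0,0,1]])
    s=cv2.undistortPoints(np.array(uv,float).reshape(-1,1,2),K,np.array([c['k1'],0,0,0,0])).reshape(-1,2)
    d=np.c_[s,np.ones(len(s))]@c['R']; o=-c['R'].T@c['t']; return o,d
def tri(uvs,uvt):
    o1,d1=ray('side',uvs);o2,d2=ray('top',uvt);out=[]
    for a,b in zip(d1,d2):
        A=np.c_[a,-b]; k=np.linalg.lstsq(A,o2-o1,rcond=None)[0]
        p=o1+a*k[0];q=o2+b*k[1]; out.append(np.r_[(p+q)/2,np.linalg.norm(p-q)])
    return np.array(out)
E
cat > m.py <<'E'
from h import *
from scipy.optimize import least_squares
names=['FL','FR','BL','BR','barL','barR','gEnd','gStart']
C=np.array([[-100,110,112],[-100,-110,112],[100,110,112],[100,-110,112],[-145,62,108],[-145,-62,108],[30,-234,40],[30,-169,40]])/1e3
S=np.array([[234,118],[297,295],[490,88],[578,255],[184,161],[214,264],[520,459],[490,393]])/4.2+[190,150]-.4
T=np.array([[157,392],[449,382],[155,135],[435,120],[220,452],[388,446],[592,227],[512,230]])/3.5+[170,140]-.4
print(np.c_[tri(S,T)].round(4))
def W(p): 
    c,s=np.cos(p[2]),np.sin(p[2]); return C@np.array([[c,-s,0],[s,c,0],[0,0,1]]).T+[p[0],p[1],p[3]]
f=lambda p:np.r_[(proj('side',W(p))-S).ravel(),(proj('top',W(p))-T).ravel()]
r=least_squares(f,[.6,0,0,0],loss='soft_l1'); print(r.x, np.sqrt(np.diag(np.linalg.inv(r.jac.T@r.jac))))
print(r.fun.reshape(2,-1,2).round(1)); print(W(r.x).round(4))
E
python3 m.py
```

```text
[[ 4.703e-01  1.912e-01  1.093e-01  5.000e-04]
 [ 4.938e-01 -2.700e-02  1.087e-01  3.300e-03]
 [ 6.724e-01  2.129e-01  1.067e-01  4.300e-03]
 [ 6.972e-01 -4.300e-03  1.070e-01  1.100e-03]
 [ 4.287e-01  1.401e-01  1.086e-01  3.000e-04]
 [ 4.416e-01  1.550e-02  1.076e-01  3.000e-04]
 [ 6.338e-01 -1.379e-01  4.300e-02  7.000e-04]
 [ 6.258e-01 -7.280e-02  4.550e-02  1.900e-03]]
[ 0.58083174  0.09244476  0.10276914 -0.00065895] [0.00095204 0.00107653 0.00558921 0.00188124]
[[[-0.2 -0.6]
  [-1.  -0.5]
  [-1.5 -0.8]
  [-1.7 -0.5]
  [ 0.5  0.5]
  [ 0.4 -0. ]
  [ 0.3  0.7]
  [ 0.9  1.4]]

 [[-0.3 -0.1]
  [ 0.1 -0.3]
  [-0.  -0.1]
  [ 0.8  1.4]
  [ 0.4 -0.6]
  [-0.1 -0.6]
  [-0.4  0.1]
  [-0.3  0.1]]]
[[ 0.4701  0.1916  0.1113]
 [ 0.4926 -0.0272  0.1113]
 [ 0.669   0.2121  0.1113]
 [ 0.6916 -0.0067  0.1113]
 [ 0.4302  0.1392  0.1073]
 [ 0.443   0.0159  0.1073]
 [ 0.6347 -0.1372  0.0393]
 [ 0.628  -0.0726  0.0393]]
```

```bash
cat >> h.py <<'E'
CO=np.array([0.581,0.0925,0.0]); YAW=0.103
RC=Ro.from_euler('z',YAW).as_matrix()
def c2w(p): return RC@(np.asarray(p)/1e3)+CO
def w2c(p): return (RC.T@(np.asarray(p)-CO))*1e3
def Rtool(s): return Ro.from_euler('xyz',s['tool_rot']).as_matrix()
def Rwant(t,lean=0,flip=1):
    # chest frame: tool x fwd/down by t(deg), lean deg: body leans to -y; z jaws
    t=np.radians(t); x=np.array([np.sin(t),0,-np.cos(t)]); z=flip*np.array([np.cos(t),0,np.sin(t)])
    R=np.c_[x,np.cross(z,x),z]
    R=R@Ro.from_rotvec([0,0,0]).as_matrix()
    l=np.radians(lean); x2=np.cos(l)*x+np.sin(l)*np.array([0,1,0])
    return RC@np.c_[x2,np.cross(z,x2),z]
def delta(grasp_c,R,s=None,base=None):
    """from pose base (p,R) (default measured) to grasp point at chest mm"""
    s=s or robot.observe(); p0=s['tool_pos'];R0=Rtool(s)
    tcp=c2w(grasp_c)+R[:,0]*0.0188
    return (R0.T@(tcp-p0)).round(4), np.degrees(Ro.from_matrix(R0.T@R).as_rotvec()).round(2)
def st():
    s=robot.observe(); R=Rtool(s); g=s['tool_pos']-R[:,0]*.0188
    Rc=RC.T@R
    print('t',round(s['time'],2),'grasp_c',w2c(g).round(1),'x_c',Rc[:,0].round(3),'z_c',Rc[:,2].round(3),'F_c',(RC.T@s['contact_force']).round(2),'op',round(s['opening'],4),'q',s['qpos'].round(2))
E
python3 - <<'E'
from h import *
st()
s=robot.observe(); print(Rtool(s).round(3))
sp={'vase':[(348,255)], }
# base points via ray-plane top of objects: (side uv, top uv)
z={'vasetop':((677,298),(513,50)),'tongsA':((108,552),(596,575)),'tongsB':((372,455),(577,338)),'tongsC':((395,503),(521,345))}
for k,(a,b) in z.items():
    X=tri([np.array(a)/4.2+[190,150]-.4],[np.array(b)/3.5+[170,140]-.4])[0]; print(k,w2c(X[:3]).round(),X[3])
for f in (1,-1):
    print(f,delta([-145,0,180],Rwant(30,0,f)),delta([-145,0,180],Rwant(0,0,f)))
E
```

```text
t 0.1 grasp_c [-335.1  427.7  244.9] x_c [-0.001 -0.001 -1.   ] z_c [ 0.481  0.877 -0.001] F_c [-1.    0.89 -0.43] op 0.0917 q [ 1.03  0.34  1.52 -0.    1.28 -0.15]
[[-0.001 -0.922  0.388]
 [-0.001  0.388  0.922]
 [-1.     0.    -0.001]]
vasetop [ 158. -172.  110.] 0.0025287974068294245
tongsA [-249. -225.    9.] 0.002246508942048503
tongsB [ -66. -215.   50.] 0.006919439986883919
tongsC [ -48. -180.  -37.] 0.011276953533794175
1 (array([ 0.0627, -0.3807, -0.279 ]), array([ 59.8 , -27.14, -15.99])) (array([ 0.0652, -0.3724, -0.2835]), array([ 6.125e+01, -7.000e-02,  3.000e-02]))
-1 (array([ 0.0627, -0.3807, -0.279 ]), array([-115.55,   18.3 ,  -31.05])) (array([ 0.0652, -0.3724, -0.2835]), array([-1.1875e+02, -4.0000e-02, -9.0000e-02]))
```

```bash
python3 - <<'E'
from h import *
print(delta([-157,0,160],Rwant(25)))
E
```

```text
(array([ 0.0835, -0.3689, -0.2854]), array([ 60.25, -22.63, -13.32]))
```

>>> move_arm([
  {"dp": [0.008, -0.037, -0.0285], "turn": [6, -2.3, -1.3]},
  {"dp": [0.0165, -0.074, -0.057], "turn": [12, -4.5, -2.7]},
  {"dp": [0.025, -0.111, -0.0855], "turn": [18, -6.8, -4]},
  {"dp": [0.033, -0.148, -0.114], "turn": [24, -9, -5.3]},
  {"dp": [0.042, -0.1845, -0.1425], "turn": [30, -11.3, -6.7]},
  {"dp": [0.05, -0.221, -0.171], "turn": [36, -13.6, -8]},
  {"dp": [0.0585, -0.258, -0.2], "turn": [42.2, -15.8, -9.3]},
  {"dp": [0.067, -0.295, -0.228], "turn": [48.2, -18.1, -10.7]},
  {"dp": [0.075, -0.332, -0.257], "turn": [54.2, -20.4, -12]},
  {"dp": [0.0835, -0.3689, -0.2854], "turn": [60.25, -22.63, -13.32]},
], hand=0.028, squeeze=30)

```text
time: 1.1
tool_pos: [0.4334, 0.0755, 0.1431]
tool_rot: [0.003, 1.132, 0.101]
contact_force: [-0.1, 1.8, -0.2]
opening: 0.0283
```

```bash
python3 - <<'E'
from h import *
st(); print(delta([-145,0,108],Rwant(25)))
E
```

```text
t 1.1 grasp_c [-156.6   -1.7  160.2] x_c [ 0.425 -0.001 -0.905] z_c [ 0.905 -0.005  0.425] F_c [ 0.1   1.77 -0.15] op 0.0283 q [-0.05  0.1   2.23  0.17  0.38 -0.29]
(array([ 0.0521,  0.0017, -0.0118]), array([-0.29,  0.17,  0.05]))
```

```bash
python3 - <<'E'
from h import *
print(delta([-146,0,135],Rwant(12)));print(delta([-146,0,108],Rwant(12)))
E
```

```text
(array([ 0.0268,  0.0017, -0.0054]), array([-0.29, 13.17,  0.02]))
(array([ 0.0512,  0.0017, -0.0169]), array([-0.29, 13.17,  0.02]))
```

>>> move_arm([
  {"dp": [0.01, 0.001, -0.002], "turn": [0, 6.5, 0]},
  {"dp": [0.0268, 0.0017, -0.0054], "turn": [0, 13, 0]},
  {"dp": [0.0268, 0.0017, -0.0054], "turn": [0, 13, 0]},
  {"dp": [0.038, 0.0017, -0.011], "turn": [0, 13, 0]},
  {"dp": [0.0512, 0.0017, -0.0169], "turn": [0, 13, 0]},
  {"dp": [0.0512, 0.0017, -0.0169], "turn": [0, 13, 0]},
])

```text
time: 1.7
tool_pos: [0.4371, 0.0804, 0.0884]
tool_rot: [0.009, 1.363, 0.112]
contact_force: [0.2, 0.3, -0.3]
opening: 0.0278
```

```bash
python3 - <<'E'
from h import *
st(); p,d=robot.read_camera('side'); c=p[110:270,190:390,::-1]; cv2.imwrite('pics/s1.png',cv2.resize(c,None,fx=3.7,fy=3.7))
p,d=robot.read_camera('top'); c=p[150:330,170:380,::-1]; cv2.imwrite('pics/t1.png',cv2.resize(c,None,fx=3.3,fy=3.3))
E
```

```text
t 1.7 grasp_c [-148.2    2.7  106.8] x_c [ 0.206  0.002 -0.978] z_c [0.978 0.001 0.206] F_c [ 0.2   0.3  -0.32] op 0.0278 q [-0.01  0.29  2.1   0.05  0.55 -0.15]
```

View pics/s1.png

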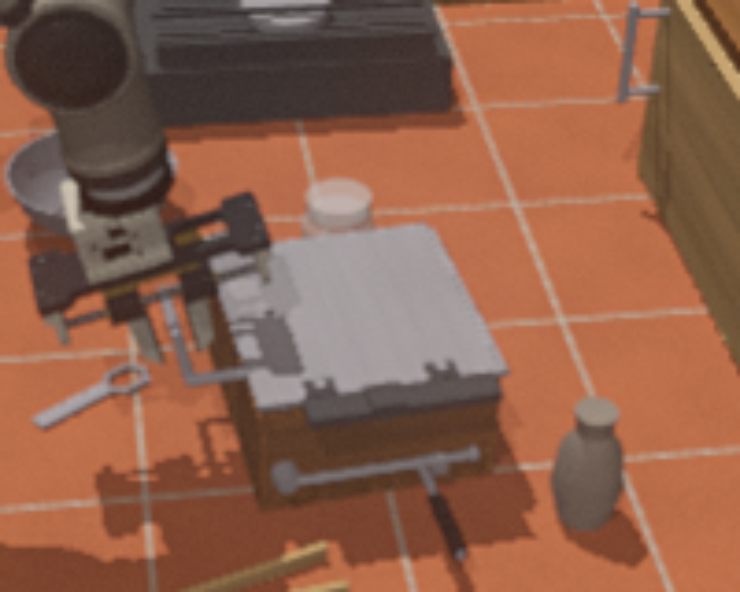

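View pics/t1.png

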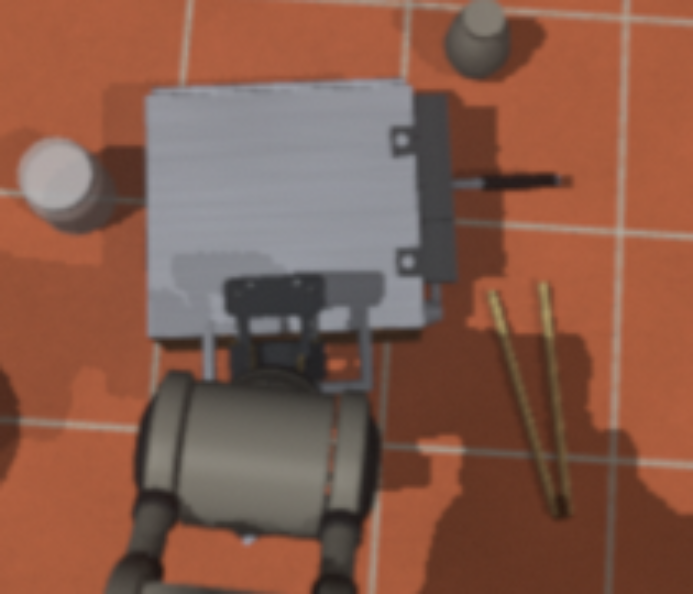

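>>> move_arm([
  {"dp": [0, 0, 0]},
  {"dp": [0, 0, 0]},
  {"dp": [0, 0, 0]},
  {"dp": [0, 0, 0]},
], hand=0.0, squeeze=40)

```text
invalid input
```

```bash
cat >> h.py <<'E'
def bar(a): return np.array([100-245*np.cos(a)+4*np.sin(a),0,104+245*np.sin(a)+4*np.cos(a)])
def liftrows(a0,a1,n=10,hold=0):
    s=robot.observe(); R=RC.T@Rtool(s)
    for i in range(1,n+1):
        d=(bar(a0+(a1-a0)*i/n)-bar(a0))/1e3; print((R.T@d).round(4).tolist())
E
python3 - <<'E'
from h import *
st(); liftrows(0,.15); print(); liftrows(0.15,.32)
E
```

```text
t 1.8 grasp_c [-146.9    2.5  108.4] x_c [ 0.209  0.001 -0.978] z_c [0.978 0.    0.209] F_c [ 0.05 -0.71  0.74] op 0.028 q [-0.01  0.29  2.09  0.05  0.55 -0.15]
[-0.0036, 0.0, 0.0009]
[-0.0071, 0.0, 0.0018]
[-0.0107, 0.0, 0.0027]
[-0.0142, 0.0, 0.0037]
[-0.0177, 0.0, 0.0048]
[-0.0212, 0.0, 0.0059]
[-0.0247, 0.0, 0.0071]
[-0.0282, 0.0, 0.0083]
[-0.0316, 0.0, 0.0096]
[-0.0351, 0.0, 0.0109]

[-0.0039, 0.0, 0.0016]
[-0.0077, 0.0, 0.0032]
[-0.0115, 0.0, 0.0049]
[-0.0153, 0.0, 0.0067]
[-0.019, 0.0, 0.0085]
[-0.0227, 0.0, 0.0104]
[-0.0264, 0.0, 0.0123]
[-0.0301, 0.0, 0.0143]
[-0.0337, 0.0, 0.0164]
[-0.0372, 0.0, 0.0185]
```

Turn is needed in each row.

>>> move_arm([
  {"dp": [0, 0, 0], "turn": [0, 0, 0]},
  {"dp": [0, 0, 0], "turn": [0, 0, 0]},
  {"dp": [0, 0, 0], "turn": [0, 0, 0]},
  {"dp": [0, 0, 0], "turn": [0, 0, 0]},
], hand=0.0, squeeze=40)

```text
time: 2.2
tool_pos: [0.4385, 0.08, 0.09]
tool_rot: [0.005, 1.361, 0.109]
contact_force: [-4.8, -1.7, 6.6]
opening: 0.0085
```

```bash
python3 - <<'E'
from h import *
st()
E
```

```text
t 2.2 grasp_c [-146.9    2.2  108.4] x_c [ 0.208  0.001 -0.978] z_c [0.978 0.    0.208] F_c [-4.92 -1.16  6.62] op 0.0085 q [-0.01  0.29  2.09  0.05  0.55 -0.15]
```

>>> move_arm([
  {"dp": [-0.0036, 0, 0.0009], "turn": [0, 0, 0]},
  {"dp": [-0.0071, 0, 0.0018], "turn": [0, 0, 0]},
  {"dp": [-0.0107, 0, 0.0027], "turn": [0, 0, 0]},
  {"dp": [-0.0142, 0, 0.0037], "turn": [0, 0, 0]},
  {"dp": [-0.0177, 0, 0.0048], "turn": [0, 0, 0]},
  {"dp": [-0.0212, 0, 0.0059], "turn": [0, 0, 0]},
  {"dp": [-0.0247, 0, 0.0071], "turn": [0, 0, 0]},
  {"dp": [-0.0282, 0, 0.0083], "turn": [0, 0, 0]},
  {"dp": [-0.0316, 0, 0.0096], "turn": [0, 0, 0]},
  {"dp": [-0.0351, 0, 0.0109], "turn": [0, 0, 0]},
])

```text
time: 3.2
tool_pos: [0.4415, 0.0803, 0.1262]
tool_rot: [0.007, 1.363, 0.11]
contact_force: [-4.4, -1.2, -9.9]
opening: 0.0083
```

```bash
cat >> h.py <<'E'
def barang():
    s=robot.observe(); g=w2c(s['tool_pos']-Rtool(s)[:,0]*.0188); v=g-[100,0,104]; return np.arctan2(v[2],-v[0])-4/245, np.hypot(v[0],v[2])
E
python3 - <<'E'
from h import *
st(); print(barang()); liftrows(0.15,.33)
E
```

```text
t 3.2 grasp_c [-143.9    2.2  144.6] x_c [ 0.207  0.001 -0.978] z_c [ 0.978 -0.     0.207] F_c [-4.5  -0.75 -9.9 ] op 0.0083 q [-0.01  0.23  2.04  0.04  0.67 -0.14]
(np.float64(0.14853951923974618), np.float64(247.20333216899994))
[-0.0041, 0.0, 0.0017]
[-0.0082, 0.0, 0.0034]
[-0.0122, 0.0, 0.0052]
[-0.0162, 0.0, 0.007]
[-0.0201, 0.0, 0.009]
[-0.0241, 0.0, 0.011]
[-0.0279, 0.0, 0.0131]
[-0.0318, 0.0, 0.0152]
[-0.0356, 0.0001, 0.0174]
[-0.0394, 0.0001, 0.0197]
```

>>> move_arm([
  {"dp": [-0.0041, 0, 0.0017], "turn": [0, 0, 0]},
  {"dp": [-0.0082, 0, 0.0034], "turn": [0, 0, 0]},
  {"dp": [-0.0122, 0, 0.0052], "turn": [0, 0, 0]},
  {"dp": [-0.0162, 0, 0.007], "turn": [0, 0, 0]},
  {"dp": [-0.0201, 0, 0.009], "turn": [0, 0, 0]},
  {"dp": [-0.0241, 0, 0.011], "turn": [0, 0, 0]},
  {"dp": [-0.0279, 0, 0.0131], "turn": [0, 0, 0]},
  {"dp": [-0.0318, 0, 0.0152], "turn": [0, 0, 0]},
  {"dp": [-0.0356, 0, 0.0174], "turn": [0, 0, 0]},
  {"dp": [-0.0394, 0, 0.0197], "turn": [0, 0, 0]},
])

```text
time: 4.2
tool_pos: [0.452, 0.0814, 0.1686]
tool_rot: [0.007, 1.364, 0.11]
contact_force: [-6.6, -0.8, -10.0]
opening: 0.0087
```

```bash
python3 - <<'E'
from h import *
st(); print(barang()); liftrows(0.33,.54);print(); liftrows(0.54,.75);print(); liftrows(0.75,.96)
E
```

```text
t 4.2 grasp_c [-133.4    2.2  187. ] x_c [ 0.205  0.002 -0.979] z_c [ 0.979 -0.     0.205] F_c [ -6.67  -0.1  -10.  ] op 0.0087 q [-0.01  0.18  1.95  0.03  0.81 -0.13]
(np.float64(0.32526977715042593), np.float64(247.66852349264425))
[-0.0043, 0.0, 0.0027]
[-0.0086, 0.0, 0.0056]
[-0.0129, 0.0, 0.0085]
[-0.017, 0.0, 0.0115]
[-0.0211, 0.0, 0.0146]
[-0.0252, 0.0, 0.0178]
[-0.0292, 0.0, 0.0211]
[-0.0331, 0.0001, 0.0245]
[-0.0369, 0.0001, 0.0279]
[-0.0406, 0.0001, 0.0314]

[-0.0037, 0.0, 0.0036]
[-0.0073, 0.0, 0.0073]
[-0.0108, 0.0, 0.011]
[-0.0143, 0.0, 0.0148]
[-0.0176, 0.0, 0.0187]
[-0.0209, 0.0, 0.0227]
[-0.0241, 0.0, 0.0267]
[-0.0272, 0.0, 0.0308]
[-0.0303, 0.0001, 0.035]
[-0.0332, 0.0001, 0.0392]

[-0.0029, 0.0, 0.0043]
[-0.0056, 0.0, 0.0086]
[-0.0083, 0.0, 0.013]
[-0.0109, 0.0, 0.0175]
[-0.0133, 0.0, 0.022]
[-0.0157, 0.0, 0.0265]
[-0.018, 0.0, 0.0312]
[-0.0202, 0.0, 0.0358]
[-0.0223, 0.0, 0.0405]
[-0.0243, 0.0, 0.0453]
```

>>> move_arm([
  {"dp": [-0.0043, 0, 0.0027], "turn": [0, 0, 0]},
  {"dp": [-0.0086, 0, 0.0056], "turn": [0, 0, 0]},
  {"dp": [-0.0129, 0, 0.0085], "turn": [0, 0, 0]},
  {"dp": [-0.017, 0, 0.0115], "turn": [0, 0, 0]},
  {"dp": [-0.0211, 0, 0.0146], "turn": [0, 0, 0]},
  {"dp": [-0.0252, 0, 0.0178], "turn": [0, 0, 0]},
  {"dp": [-0.0292, 0, 0.0211], "turn": [0, 0, 0]},
  {"dp": [-0.0331, 0, 0.0245], "turn": [0, 0, 0]},
  {"dp": [-0.0369, 0, 0.0279], "turn": [0, 0, 0]},
  {"dp": [-0.0406, 0, 0.0314], "turn": [0, 0, 0]},
])

```text
time: 5.2
tool_pos: [0.4727, 0.0837, 0.2144]
tool_rot: [0.009, 1.367, 0.112]
contact_force: [-15.0, -1.1, -4.6]
opening: 0.0088
```

>>> move_arm([
  {"dp": [-0.0037, 0, 0.0036], "turn": [0, 0, 0]},
  {"dp": [-0.0073, 0, 0.0073], "turn": [0, 0, 0]},
  {"dp": [-0.0108, 0, 0.011], "turn": [0, 0, 0]},
  {"dp": [-0.0143, 0, 0.0148], "turn": [0, 0, 0]},
  {"dp": [-0.0176, 0, 0.0187], "turn": [0, 0, 0]},
  {"dp": [-0.0209, 0, 0.0227], "turn": [0, 0, 0]},
  {"dp": [-0.0241, 0, 0.0267], "turn": [0, 0, 0]},
  {"dp": [-0.0272, 0, 0.0308], "turn": [0, 0, 0]},
  {"dp": [-0.0303, 0, 0.035], "turn": [0, 0, 0]},
  {"dp": [-0.0332, 0, 0.0392], "turn": [0, 0, 0]},
])

```text
time: 6.2
tool_pos: [0.503, 0.087, 0.2559]
tool_rot: [0.009, 1.368, 0.113]
contact_force: [-21.4, -1.7, 4.4]
opening: 0.009
```

```bash
python3 - <<'E'
from h import *
st(); print(barang())
E
```

```text
t 6.2 grasp_c [-81.9   2.5 274.3] x_c [ 0.201  0.002 -0.98 ] z_c [0.98  0.    0.201] F_c [-21.47   0.49   4.37] op 0.009 q [ 0.01  0.18  1.68  0.02  1.08 -0.1 ]
(np.float64(0.7360533265535354), np.float64(249.19818698821024))
```

>>> move_arm([
  {"dp": [-0.0034, 0, 0.0039], "turn": [0, 0, 0]},
  {"dp": [-0.0066, 0, 0.0079], "turn": [0, 0, 0]},
  {"dp": [-0.0098, 0, 0.0119], "turn": [0, 0, 0]},
  {"dp": [-0.0129, 0, 0.016], "turn": [0, 0, 0]},
  {"dp": [-0.0157, 0, 0.0202], "turn": [0, 0, 0]},
  {"dp": [-0.0181, 0, 0.0247], "turn": [0, 0, 0]},
  {"dp": [-0.0204, 0, 0.0294], "turn": [0, 0, 0]},
  {"dp": [-0.0226, 0, 0.034], "turn": [0, 0, 0]},
  {"dp": [-0.0247, 0, 0.0387], "turn": [0, 0, 0]},
  {"dp": [-0.0267, 0, 0.0435], "turn": [0, 0, 0]},
])

```text
time: 7.2
tool_pos: [0.5419, 0.0912, 0.2912]
tool_rot: [0.012, 1.364, 0.115]
contact_force: [-12.1, 1.1, -4.7]
opening: 0.0088
```

```bash
python3 - <<'E'
from h import *
st(); print(barang()); liftrows(.96,1.15)
p,d=robot.read_camera('side'); c=p[30:290,170:410,::-1]; cv2.imwrite('pics/s2.png',cv2.resize(c,None,fx=2.3,fy=2.3))
E
```

```text
t 7.2 grasp_c [-42.8   2.7 309.6] x_c [ 0.205  0.002 -0.979] z_c [ 0.979 -0.     0.205] F_c [-11.96   2.37  -4.66] op 0.0088 q [ 0.02  0.23  1.53  0.02  1.18 -0.09]
(np.float64(0.947258145126009), np.float64(250.35648473398305))
[-0.0017, 0.0, 0.0043]
[-0.0034, 0.0, 0.0087]
[-0.0049, 0.0, 0.0131]
[-0.0064, 0.0, 0.0175]
[-0.0078, 0.0, 0.0219]
[-0.0091, 0.0, 0.0264]
[-0.0103, 0.0, 0.0309]
[-0.0114, 0.0, 0.0354]
[-0.0125, 0.0, 0.04]
[-0.0134, 0.0, 0.0445]
```

View pics/s2.png

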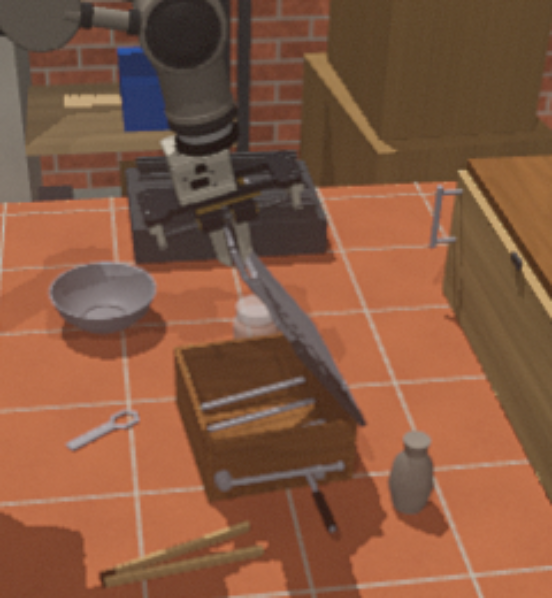

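>>> move_arm([
  {"dp": [-0.0019, 0, 0.0043], "turn": [0, 0, 0]},
  {"dp": [-0.0036, 0, 0.0086], "turn": [0, 0, 0]},
  {"dp": [-0.0053, 0, 0.0129], "turn": [0, 0, 0]},
  {"dp": [-0.0069, 0, 0.0173], "turn": [0, 0, 0]},
  {"dp": [-0.0084, 0, 0.0217], "turn": [0, 0, 0]},
  {"dp": [-0.0097, 0, 0.0262], "turn": [0, 0, 0]},
  {"dp": [-0.0109, 0, 0.0307], "turn": [0, 0, 0]},
  {"dp": [-0.0121, 0, 0.0352], "turn": [0, 0, 0]},
  {"dp": [-0.0132, 0, 0.0398], "turn": [0, 0, 0]},
  {"dp": [-0.0142, 0, 0.0443], "turn": [0, 0, 0]},
])

```text
time: 8.25
tool_pos: [0.5827, 0.0956, 0.3152]
tool_rot: [0.013, 1.362, 0.117]
contact_force: [-10.2, 2.4, -2.7]
opening: 0.0086
```

```bash
python3 - <<'E'
from h import *
from scipy.optimize import least_squares
st(); print(barang()); s=robot.observe(); g=w2c(s['tool_pos']-Rtool(s)[:,0]*.0188)
P=np.array([(-146.9,108.4),(-143.9,144.6),(-133.4,187),(-81.9,274.3),(-42.8,309.6),(g[0],g[2])])
print(least_squares(lambda c:np.hypot(*(P-c).T)-245.03,[100,104]))
E
```

```text
t 8.25 grasp_c [ -1.9   2.9 333.6] x_c [ 0.208  0.003 -0.978] z_c [0.978 0.    0.208] F_c [-9.89  3.46 -2.69] op 0.0086 q [ 0.02  0.29  1.37  0.02  1.27 -0.09]
(np.float64(1.1368114465265782), np.float64(251.2031655270092))
     message: `gtol` termination condition is satisfied.
     success: True
      status: 1
         fun: [ 5.273e-01  4.673e-02 -3.858e-01 -5.945e-01 -5.756e-03
                5.736e-01]
           x: [ 9.865e+01  1.095e+02]
        cost: 0.5558459822857442
         jac: [[ 1.000e+00  4.608e-03]
               [ 9.897e-01 -1.431e-01]
               [ 9.485e-01 -3.167e-01]
               [ 7.387e-01 -6.741e-01]
               [ 5.773e-01 -8.165e-01]
               [ 4.094e-01 -9.124e-01]]
        grad: [ 7.788e-09  5.235e-09]
  optimality: 7.787822497995478e-09
 active_mask: [ 0.000e+00  0.000e+00]
        nfev: 4
        njev: 4
```

```bash
cat >> h.py <<'E'
from scipy.spatial.transform import Slerp
def rows(wps,p0=None,R0=None):
    """wps: list of (grasp_c, t, lean, n). prints rows from measured pose (or given)"""
    s=robot.observe(); p0=s['tool_pos'] if p0 is None else p0; R0=Rtool(s) if R0 is None else R0
    gp=w2c(p0-R0[:,0]*.0188); Rp=R0; out=[]
    for g,t,l,n in wps:
        Rn=Rwant(t,l) if t is not None else Rp
        sl=Slerp([0,1],Ro.from_matrix([Rp,Rn]))
        for i in range(1,n+1):
            R=sl(i/n).as_matrix(); gg=gp+(np.array(g)-gp)*i/n
            tcp=c2w(gg)+R[:,0]*.0188
            out.append('{"dp": %s, "turn": %s}'%((R0.T@(tcp-p0)).round(4).tolist(),np.degrees(Ro.from_matrix(R0.T@R).as_rotvec()).round(1).tolist()))
        gp=np.array(g,float);Rp=Rn
    print(',\n'.join(out))
    return p0
E
python3 - <<'E'
from h import *
rows([([-1.9,2.9,333.6],None,0,2),([-14,0,385],None,0,2),([-14,-150,380],15,5,4),([5,-235,300],18,15,2)])
E
```

```text
{"dp": [0.0, 0.0, -0.0], "turn": [-0.0, 0.0, 0.0]},
{"dp": [0.0, 0.0, -0.0], "turn": [-0.0, 0.0, 0.0]},
{"dp": [-0.0264, -0.0013, -0.0006], "turn": [-0.0, 0.0, 0.0]},
{"dp": [-0.0528, -0.0027, -0.0012], "turn": [-0.0, 0.0, 0.0]},
{"dp": [-0.0517, -0.0398, -0.0012], "turn": [-0.0, -0.8, 1.2]},
{"dp": [-0.0506, -0.0769, -0.0012], "turn": [-0.1, -1.5, 2.4]},
{"dp": [-0.0495, -0.114, -0.0012], "turn": [-0.1, -2.3, 3.6]},
{"dp": [-0.0484, -0.1512, -0.0012], "turn": [-0.1, -3.0, 4.8]},
{"dp": [-0.0077, -0.1921, 0.0002], "turn": [-0.5, -4.5, 9.8]},
{"dp": [0.0329, -0.2332, 0.0016], "turn": [-0.8, -6.0, 14.8]}
```

>>> move_arm([
  {"dp": [0, 0, 0], "turn": [0, 0, 0]},
  {"dp": [0, 0, 0], "turn": [0, 0, 0]},
  {"dp": [-0.0264, 0, 0], "turn": [0, 0, 0]},
  {"dp": [-0.0528, 0, 0], "turn": [0, 0, 0]},
  {"dp": [-0.0517, -0.0398, 0], "turn": [0, -0.8, 1.2]},
  {"dp": [-0.0506, -0.0769, 0], "turn": [0, -1.5, 2.4]},
  {"dp": [-0.0495, -0.114, 0], "turn": [0, -2.3, 3.6]},
  {"dp": [-0.0484, -0.1512, 0], "turn": [0, -3, 4.8]},
  {"dp": [-0.0077, -0.1921, 0], "turn": [-0.5, -4.5, 9.8]},
  {"dp": [0.0329, -0.2332, 0.0016], "turn": [-0.8, -6, 14.8]},
], hand=0.034, squeeze=10)

```text
time: 9.25
tool_pos: [0.6143, -0.1279, 0.2957]
tool_rot: [0.644, 1.159, 0.79]
contact_force: [1.2, 0.5, 0.2]
opening: 0.034
```

```bash
python3 - <<'E'
from h import *
st()
rows([([30,-218,130],20,15,5),([30,-215,44],20,15,4),([30,-215,44],20,15,1)])
p,d=robot.read_camera('side'); c=p[30:290,170:410,::-1]; cv2.imwrite('pics/s3.png',cv2.resize(c,None,fx=2.3,fy=2.3)); np.savez('side3.npz',p=p,d=d)
E
```

```text
t 9.25 grasp_c [   4.6 -227.4  312.9] x_c [ 0.309  0.254 -0.916] z_c [0.947 0.001 0.32 ] F_c [1.29 0.37 0.19] op 0.034 q [-0.53  0.4   1.33  0.41  1.33 -0.76]
{"dp": [0.0356, -0.0074, -0.0068], "turn": [-0.1, -0.3, 0.1]},
{"dp": [0.0711, -0.0147, -0.0136], "turn": [-0.1, -0.5, 0.1]},
{"dp": [0.1067, -0.0221, -0.0205], "turn": [-0.2, -0.8, 0.2]},
{"dp": [0.1423, -0.0295, -0.0273], "turn": [-0.2, -1.0, 0.2]},
{"dp": [0.1778, -0.0368, -0.0341], "turn": [-0.3, -1.3, 0.3]},
{"dp": [0.1977, -0.0413, -0.041], "turn": [-0.3, -1.3, 0.3]},
{"dp": [0.2176, -0.0457, -0.0479], "turn": [-0.3, -1.3, 0.3]},
{"dp": [0.2375, -0.0502, -0.0548], "turn": [-0.3, -1.3, 0.3]},
{"dp": [0.2574, -0.0546, -0.0617], "turn": [-0.3, -1.3, 0.3]},
{"dp": [0.2574, -0.0546, -0.0617], "turn": [-0.3, -1.3, 0.3]}
```

View pics/s3.png

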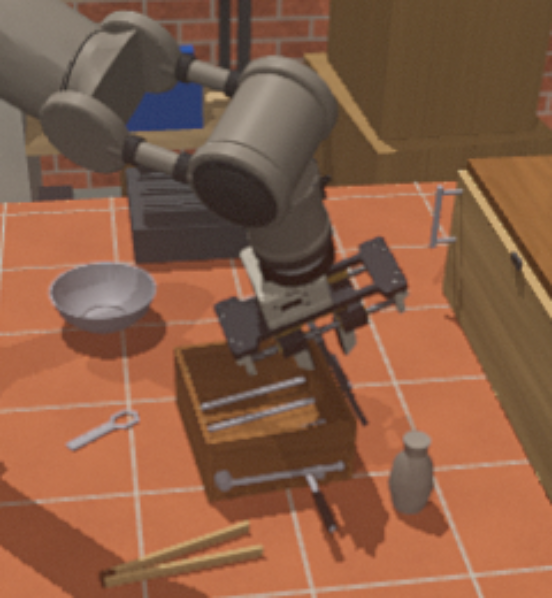

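```bash
python3 - <<'E'
from h import *
R=Rwant(18,15); p0=c2w([5,-235,300])+R[:,0]*.0188
rows([([30,-220,140],20,15,5),([30,-216,75],20,15,2),([30,-216,75],20,15,1)],p0,R)
E
```

```text
{"dp": [0.0317, -0.0054, -0.005], "turn": [-0.1, -0.4, 0.0]},
{"dp": [0.0633, -0.0108, -0.01], "turn": [-0.2, -0.8, 0.0]},
{"dp": [0.095, -0.0161, -0.015], "turn": [-0.3, -1.2, 0.0]},
{"dp": [0.1267, -0.0215, -0.02], "turn": [-0.4, -1.5, 0.0]},
{"dp": [0.1583, -0.0269, -0.025], "turn": [-0.5, -1.9, 0.0]},
{"dp": [0.1887, -0.033, -0.0351], "turn": [-0.5, -1.9, 0.0]},
{"dp": [0.2191, -0.039, -0.0451], "turn": [-0.5, -1.9, 0.0]},
{"dp": [0.2191, -0.039, -0.0451], "turn": [-0.5, -1.9, 0.0]}
```

>>> move_arm([
  {"dp": [0.04, -0.0068, -0.0063], "turn": [-0.1, -0.4, 0]},
  {"dp": [0.08, -0.0135, -0.0126], "turn": [-0.2, -0.8, 0]},
  {"dp": [0.12, -0.02, -0.019], "turn": [-0.4, -1.4, 0]},
  {"dp": [0.1583, -0.0269, -0.025], "turn": [-0.5, -1.9, 0]},
  {"dp": [0.1887, -0.033, -0.0351], "turn": [-0.5, -1.9, 0]},
  {"dp": [0.2191, -0.039, -0.0451], "turn": [-0.5, -1.9, 0]},
  {"dp": [0.2191, -0.039, -0.0451], "turn": [-0.5, -1.9, 0]},
])

```text
time: 10.0
tool_pos: [0.635, -0.1039, 0.0645]
tool_rot: [0.624, 1.141, 0.772]
contact_force: [-0.4, 0.5, -0.0]
opening: 0.0335
```

```bash
python3 - <<'E'
from h import *
st()
rows([([30,-216,42],20,15,2),([30,-216,42],20,15,1)])
p,d=robot.read_camera('side'); c=p[90:290,190:400,::-1]; cv2.imwrite('pics/s4.png',cv2.resize(c,None,fx=3,fy=3)); np.savez('side4.npz',p=p,d=d)
E
```

```text
t 10.0 grasp_c [  27.3 -205.8   81.6] x_c [ 0.327  0.258 -0.909] z_c [ 0.941 -0.001  0.338] F_c [-0.34  0.58 -0.03] op 0.0335 q [-0.48  0.64  1.61  0.56  0.83 -1.  ]
{"dp": [0.0171, -0.0099, -0.0054], "turn": [-0.1, -0.1, 0.0]},
{"dp": [0.0342, -0.0197, -0.0108], "turn": [-0.1, -0.2, 0.0]},
{"dp": [0.0342, -0.0197, -0.0108], "turn": [-0.1, -0.2, 0.0]}
```

View pics/s4.png

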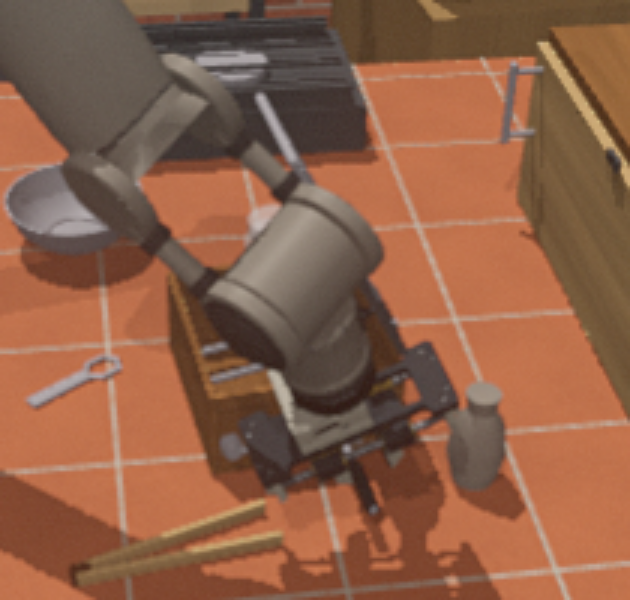

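>>> move_arm([
  {"dp": [0.0171, -0.008, -0.0054], "turn": [0, 0, 0]},
  {"dp": [0.034, -0.016, -0.0108], "turn": [0, 0, 0]},
  {"dp": [0.034, -0.016, -0.0108], "turn": [0, 0, 0]},
])

```text
time: 10.35
tool_pos: [0.6402, -0.1119, 0.0301]
tool_rot: [0.61, 1.138, 0.758]
contact_force: [-0.2, -0.3, 0.5]
opening: 0.0336
```

```bash
python3 - <<'E'
from h import *
st()
p,d=robot.read_camera('side'); c=p[180:290,230:380,::-1]; cv2.imwrite('pics/s5.png',cv2.resize(c,None,fx=4,fy=4)); np.savez('side5.npz',p=p,d=d)
E
```

```text
t 10.35 grasp_c [  31.7 -214.2   47.2] x_c [ 0.333  0.256 -0.908] z_c [ 0.939 -0.     0.344] F_c [-0.26 -0.26  0.49] op 0.0336 q [-0.49  0.7   1.61  0.6   0.78 -1.06]
```

View pics/s5.png

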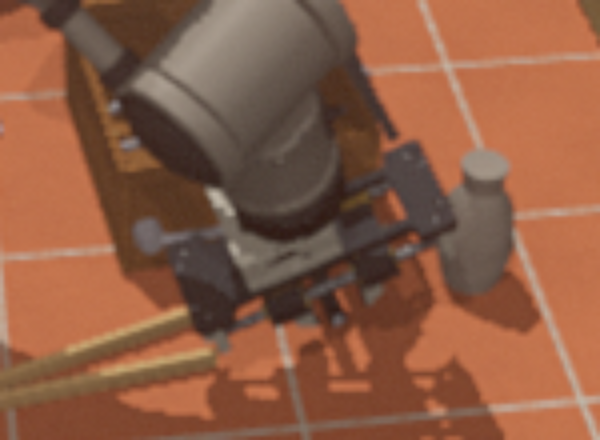

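>>> move_arm([
  {"dp": [0.004, 0, 0], "turn": [0, 0, 0]},
  {"dp": [0.004, 0, 0], "turn": [0, 0, 0]},
  {"dp": [0.004, 0, 0], "turn": [0, 0, 0]},
  {"dp": [0.004, 0, 0], "turn": [0, 0, 0]},
], hand=0.0, squeeze=8)

```text
time: 10.8
tool_pos: [0.6386, -0.1102, 0.0252]
tool_rot: [0.618, 1.141, 0.768]
contact_force: [-9.1, -4.2, -1.5]
opening: 0.0138
```

```bash
cat >> h.py <<'E'
def grip(p,y=-216,c=(-80,40)): return np.array([c[0]+110*np.cos(p),y,c[1]+110*np.sin(p)])
def swing(p0,p1,n=10):
    s=robot.observe(); R=RC.T@Rtool(s)
    print(',\n'.join('{"dp": %s, "turn": [0, 0, 0]}'%((R.T@(grip(p0+(p1-p0)*i/n)-grip(p0))/1e3).round(4).tolist()) for i in range(1,n+1)))
E
python3 - <<'E'
from h import *
st(); swing(0,.3,5); print(); swing(.3,.7,8)
E
```

```text
t 10.8 grasp_c [  30.3 -212.4   42.3] x_c [ 0.328  0.257 -0.909] z_c [0.941 0.001 0.339] F_c [-9.52 -3.2  -1.52] op 0.0138 q [-0.49  0.71  1.61  0.6   0.77 -1.07]
{"dp": [-0.0061, 0.0016, 0.0021], "turn": [0, 0, 0]},
{"dp": [-0.0122, 0.0032, 0.0037], "turn": [0, 0, 0]},
{"dp": [-0.0185, 0.0049, 0.005], "turn": [0, 0, 0]},
{"dp": [-0.0248, 0.0066, 0.0059], "turn": [0, 0, 0]},
{"dp": [-0.0312, 0.0083, 0.0064], "turn": [0, 0, 0]}

{"dp": [-0.0053, 0.0014, 0.0001], "turn": [0, 0, 0]},
{"dp": [-0.0106, 0.0028, -0.0], "turn": [0, 0, 0]},
{"dp": [-0.0159, 0.0042, -0.0005], "turn": [0, 0, 0]},
{"dp": [-0.0212, 0.0056, -0.0012], "turn": [0, 0, 0]},
{"dp": [-0.0264, 0.007, -0.0022], "turn": [0, 0, 0]},
{"dp": [-0.0316, 0.0084, -0.0034], "turn": [0, 0, 0]},
{"dp": [-0.0367, 0.0098, -0.0049], "turn": [0, 0, 0]},
{"dp": [-0.0417, 0.0111, -0.0067], "turn": [0, 0, 0]}
```

>>> move_arm([
  {"dp": [-0.0061, 0.0016, 0.0005], "turn": [0, 0, 0]},
  {"dp": [-0.0122, 0.0032, 0.0021], "turn": [0, 0, 0]},
  {"dp": [-0.0185, 0.0049, 0.0034], "turn": [0, 0, 0]},
  {"dp": [-0.0248, 0.0066, 0.0043], "turn": [0, 0, 0]},
  {"dp": [-0.0312, 0.0083, 0.0048], "turn": [0, 0, 0]},
])

```text
time: 11.3
tool_pos: [0.6325, -0.1108, 0.0576]
tool_rot: [0.617, 1.141, 0.767]
contact_force: [-8.2, -4.7, -3.3]
opening: 0.0136
```

```bash
cat >> h.py <<'E'
def solve(s):
    # hinge-relative: contact strip at s; tip centre 6 below underside
    from scipy.optimize import brentq
    def f(p):
        v=np.array([-80+155*np.cos(p)-100,40+155*np.sin(p)-104]); a=np.arctan2(v[1],-v[0])+np.arcsin(6/np.hypot(*v)); return np.sqrt(v@v-36)-s
    p=brentq(f,.4,1.35); v=np.array([-180+155*np.cos(p),-64+155*np.sin(p)]); return p,np.arctan2(v[1],-v[0])+np.arcsin(6/np.hypot(*v))
E
python3 - <<'E'
from h import *
st(); 
for s in range(80,165,6): print(s,np.round(solve(s),3))
swing(.3,.7,8)
E
```

```text
t 11.3 grasp_c [  24.1 -212.4   74.7] x_c [ 0.328  0.257 -0.909] z_c [0.94  0.001 0.34 ] F_c [-8.59 -3.86 -3.28] op 0.0136 q [-0.49  0.65  1.61  0.57  0.82 -1.03]
80 [0.761 0.639]
86 [0.801 0.65 ]
92 [0.84  0.657]
98 [0.879 0.66 ]
104 [0.918 0.661]
110 [0.956 0.659]
116 [0.995 0.656]
122 [1.034 0.651]
128 [1.072 0.645]
134 [1.111 0.637]
140 [1.15  0.629]
146 [1.19  0.619]
152 [1.229 0.609]
158 [1.269 0.598]
164 [1.309 0.586]
{"dp": [-0.0053, 0.0014, 0.0001], "turn": [0, 0, 0]},
{"dp": [-0.0106, 0.0028, -0.0], "turn": [0, 0, 0]},
{"dp": [-0.0159, 0.0042, -0.0005], "turn": [0, 0, 0]},
{"dp": [-0.0212, 0.0056, -0.0012], "turn": [0, 0, 0]},
{"dp": [-0.0264, 0.007, -0.0021], "turn": [0, 0, 0]},
{"dp": [-0.0316, 0.0084, -0.0034], "turn": [0, 0, 0]},
{"dp": [-0.0367, 0.0098, -0.0049], "turn": [0, 0, 0]},
{"dp": [-0.0417, 0.0111, -0.0067], "turn": [0, 0, 0]}
```

>>> move_arm([
  {"dp": [-0.0053, 0.0014, -0.001], "turn": [0, 0, 0]},
  {"dp": [-0.0106, 0.0028, -0.002], "turn": [0, 0, 0]},
  {"dp": [-0.0159, 0.0042, -0.0025], "turn": [0, 0, 0]},
  {"dp": [-0.0212, 0.0056, -0.0032], "turn": [0, 0, 0]},
  {"dp": [-0.0264, 0.007, -0.0041], "turn": [0, 0, 0]},
  {"dp": [-0.0316, 0.0084, -0.0054], "turn": [0, 0, 0]},
  {"dp": [-0.0367, 0.0098, -0.0069], "turn": [0, 0, 0]},
  {"dp": [-0.0417, 0.0111, -0.0087], "turn": [0, 0, 0]},
])

```text
time: 12.1
tool_pos: [0.6103, -0.1133, 0.095]
tool_rot: [0.615, 1.14, 0.764]
contact_force: [-4.4, -4.6, -6.2]
opening: 0.0132
```

```bash
python3 - <<'E'
from h import *
st(); 
p,d=robot.read_camera('side'); c=p[80:290,190:390,::-1]; cv2.imwrite('pics/s6.png',cv2.resize(c,None,fx=3.6,fy=2.8)); np.savez('side6.npz',p=p,d=d)
p,d=robot.read_camera('top'); c=p[120:300,170:380,::-1]; cv2.imwrite('pics/t6.png',cv2.resize(c,None,fx=3.3,fy=3.3)); np.savez('top6.npz',p=p,d=d)
E
```

```text
t 12.1 grasp_c [   1.8 -212.5  112.1] x_c [ 0.33   0.256 -0.909] z_c [0.94  0.001 0.341] F_c [-4.83 -4.13 -6.19] op 0.0132 q [-0.52  0.57  1.65  0.55  0.88 -1.01]
```

View pics/s6.png

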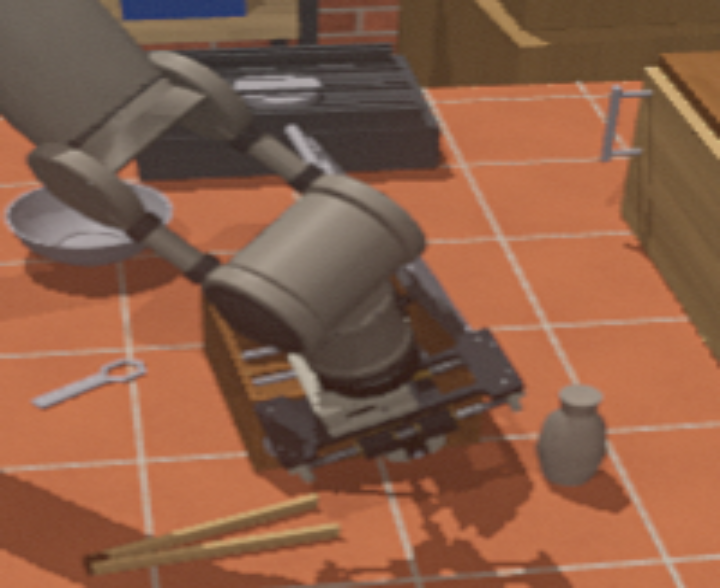

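View pics/t6.png

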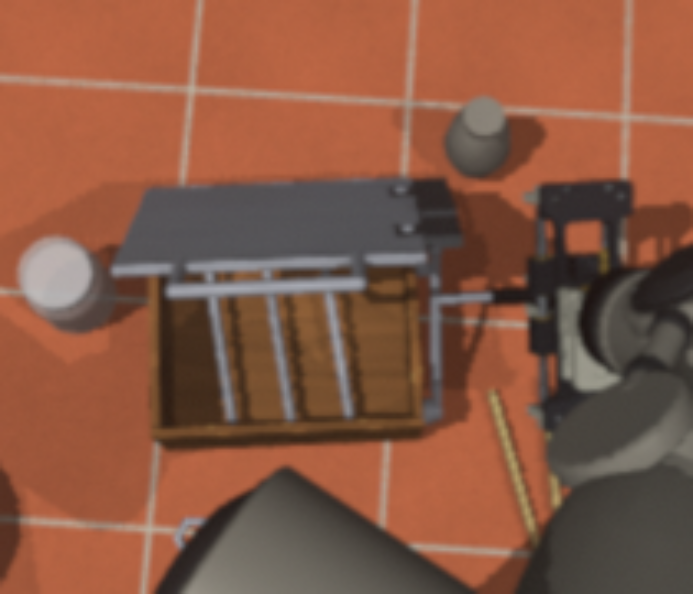

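```bash
cat >> h.py <<'E'
def cloud(n,d):
    c=robot.camera_info(n); v,u=np.mgrid[0:420,0:560]; o,r=ray(n,np.c_[u.ravel(),v.ravel()])
    X=o+r*d.ravel()[:,None]; ok=d.ravel()>0
    return ((X-CO)@RC)*1e3, ok
def lidang(d,n='top'):
    X,ok=cloud(n,d); best=None
    m=ok&(abs(X[:,1])<85)&(X[:,0]>-90)&(X[:,0]<100)&(X[:,2]>120)&(X[:,2]<330)
    X=X[m]; v=X[:,[0,2]]-[100,104]
    for a in np.arange(.3,1.3,.002):
        h=v@[np.sin(a),np.cos(a)]; s=v@[-np.cos(a),np.sin(a)]
        k=(abs(h-8)<2.5)&(s>20)&(s<195); 
        if best is None or k.sum()>best[1]: best=(a,k.sum(),np.median(h[k]) if k.any() else 0)
    return best
E
python3 - <<'E'
from h import *
d=np.load('top6.npz')['d']; print(lidang(d)); 
X,ok=cloud('top',d); X=X.reshape(420,560,3)
for u,v in [(285,480),(285,520),(300,560),(250,520)]: print(X[int(v/3.3+120),int(u/3.3+170)].round())
# rod pixels in top: direction in chest frame
m=ok&(abs(X[...,1].ravel()+124)<5)&(X.reshape(-1,3)[:,2]>20)&(X.reshape(-1,3)[:,0]<80)
P=X.reshape(-1,3)[m]; P=P[np.argsort(P[:,0])]; print(len(P),P[::max(1,len(P)//14)].round())
E
```

```text
(np.float64(1.0080000000000007), np.int64(1413), np.float64(7.685570988136722))
[-188.  -30.  676.]
[-204.  -30.  694.]
[-219.  -35.  699.]
[-204.  -17.  698.]
1194 [[-382. -123.  660.]
 [-365. -119.  683.]
 [-353. -120.  693.]
 [-341. -120.  700.]
 [-329. -122.  703.]
 [-318. -119.  703.]
 [-306. -129.  702.]
 [-295. -128.  699.]
 [-283. -122.  697.]
 [-271. -125.  688.]
 [-257. -129.  668.]
 [-240. -127.  594.]
 [ -29. -128.   91.]
 [  21. -122.  138.]
 [  77. -127.  159.]]
```

```bash
cat >> h.py <<'E'
def sw(p0,p1,n,dr=0,dy=0,post=0):
    s=robot.observe(); R=RC.T@Rtool(s); o=[]
    for i in range(1,n+1):
        f=i/n; p=p0+(p1-p0)*f
        d=grip(p)-grip(p0)+f*dr*np.array([np.cos(p),0,np.sin(p)])+[0,f*dy,0]
        o.append('{"dp": %s, "turn": [0, 0, 0]}'%((R.T@d)/1e3).round(4).tolist())
    print(',\n'.join(o))
def pang():
    s=robot.observe(); g=w2c(s['tool_pos']-Rtool(s)[:,0]*.0188)-[-80,0,40]; F=RC.T@s['contact_force']; p=np.arctan2(g[2],g[0])
    r=np.array([np.cos(p),0,np.sin(p)]);t=np.array([-np.sin(p),0,np.cos(p)])
    print('t %.2f p %.4f r %.1f y %.1f  Frad %.1f Ftan %.1f Fy %.1f'%(s['time'],p,np.hypot(g[0],g[2]),g[1],F@r,F@t,F[1]))
E
python3 - <<'E'
from h import *
pang(); sw(.72,.78,3,-1.5,-1)
E
```

```text
t 12.20 p 0.7253 r 109.0 y -212.5  Frad -8.1 Ftan -0.9 Fy -4.6
{"dp": [-0.0019, 0.0002, -0.0013], "turn": [0, 0, 0]},
{"dp": [-0.0037, 0.0003, -0.0026], "turn": [0, 0, 0]},
{"dp": [-0.0055, 0.0004, -0.0039], "turn": [0, 0, 0]}
```

>>> move_arm([
  {"dp": [-0.0019, 0.0002, -0.0013], "turn": [0, 0, 0]},
  {"dp": [-0.0037, 0.0003, -0.0026], "turn": [0, 0, 0]},
  {"dp": [-0.0055, 0.0004, -0.0039], "turn": [0, 0, 0]},
  {"dp": [-0.0055, 0.0004, -0.0039], "turn": [0, 0, 0]},
  {"dp": [-0.0055, 0.0004, -0.0039], "turn": [0, 0, 0]},
])

```text
time: 12.7
tool_pos: [0.606, -0.114, 0.0993]
tool_rot: [0.614, 1.138, 0.763]
contact_force: [-1.3, 1.4, -1.5]
opening: 0.0135
```

```bash
python3 - <<'E'
from h import *
pang();p,d=robot.read_camera('top');print(lidang(d)); pang()
E
```

```text
t 12.70 p 0.7786 r 108.8 y -212.8  Frad -1.9 Ftan -0.3 Fy 1.5
(np.float64(0.9820000000000007), np.int64(1532), np.float64(7.989377520629114))
t 12.75 p 0.7780 r 108.7 y -212.8  Frad -3.0 Ftan -0.4 Fy 2.1
```

>>> move_arm([
  {"dp": [0, 0, 0], "turn": [0, 0, 0]},
  {"dp": [0, 0, 0], "turn": [0, 0, 0]},
  {"dp": [0, 0, 0], "turn": [0, 0, 0]},
  {"dp": [0, 0, 0], "turn": [0, 0, 0]},
  {"dp": [0, 0, 0], "turn": [0, 0, 0]},
  {"dp": [0, 0, 0], "turn": [0, 0, 0]},
  {"dp": [0, 0, 0], "turn": [0, 0, 0]},
  {"dp": [0, 0, 0], "turn": [0, 0, 0]},
  {"dp": [0, 0, 0], "turn": [0, 0, 0]},
  {"dp": [0, 0, 0], "turn": [0, 0, 0]},
])

```text
time: 13.75
tool_pos: [0.606, -0.1141, 0.0992]
tool_rot: [0.614, 1.138, 0.763]
contact_force: [0.5, 5.9, -0.1]
opening: 0.0137
```

>>> move_arm([
  {"dp": [0, 0, 0], "turn": [0, 0, 0]},
  {"dp": [0, 0, 0], "turn": [0, 0, 0]},
  {"dp": [0, 0, 0], "turn": [0, 0, 0]},
  {"dp": [0, 0, 0], "turn": [0, 0, 0]},
  {"dp": [0, 0, 0], "turn": [0, 0, 0]},
  {"dp": [0, 0, 0], "turn": [0, 0, 0]},
  {"dp": [0, 0, 0], "turn": [0, 0, 0]},
  {"dp": [0, 0, 0], "turn": [0, 0, 0]},
  {"dp": [0, 0, 0], "turn": [0, 0, 0]},
  {"dp": [0, 0, 0], "turn": [0, 0, 0]},
])

```text
time: 14.75
tool_pos: [0.606, -0.1141, 0.0991]
tool_rot: [0.614, 1.138, 0.763]
contact_force: [0.9, 4.7, 0.1]
opening: 0.0136
```

>>> move_arm([
  {"dp": [0, 0, 0], "turn": [0, 0, 0]},
  {"dp": [0, 0, 0], "turn": [0, 0, 0]},
  {"dp": [0, 0, 0], "turn": [0, 0, 0]},
  {"dp": [0, 0, 0], "turn": [0, 0, 0]},
  {"dp": [0, 0, 0], "turn": [0, 0, 0]},
  {"dp": [0, 0, 0], "turn": [0, 0, 0]},
  {"dp": [0, 0, 0], "turn": [0, 0, 0]},
  {"dp": [0, 0, 0], "turn": [0, 0, 0]},
  {"dp": [0, 0, 0], "turn": [0, 0, 0]},
  {"dp": [0, 0, 0], "turn": [0, 0, 0]},
])

```text
time: 15.75
tool_pos: [0.606, -0.1141, 0.0992]
tool_rot: [0.614, 1.138, 0.763]
contact_force: [-0.1, 5.0, -1.1]
opening: 0.0135
```

```bash
python3 - <<'E'
from h import *
pang();p,d=robot.read_camera('top');print(lidang(d)); pang()
E
```

```text
t 15.75 p 0.7780 r 108.6 y -212.9  Frad -0.5 Ftan -1.1 Fy 5.0
(np.float64(0.8360000000000005), np.int64(2185), np.float64(8.064146147792538))
t 15.80 p 0.7777 r 108.6 y -212.9  Frad 0.2 Ftan -0.7 Fy 5.0
```

>>> move_arm([
  {"dp": [0, 0, 0], "turn": [0, 0, 0]},
  {"dp": [0, 0, 0], "turn": [0, 0, 0]},
  {"dp": [0, 0, 0], "turn": [0, 0, 0]},
  {"dp": [0, 0, 0], "turn": [0, 0, 0]},
  {"dp": [0, 0, 0], "turn": [0, 0, 0]},
  {"dp": [0, 0, 0], "turn": [0, 0, 0]},
  {"dp": [0, 0, 0], "turn": [0, 0, 0]},
  {"dp": [0, 0, 0], "turn": [0, 0, 0]},
  {"dp": [0, 0, 0], "turn": [0, 0, 0]},
  {"dp": [0, 0, 0], "turn": [0, 0, 0]},
])

```text
time: 16.8
tool_pos: [0.606, -0.1141, 0.0992]
tool_rot: [0.614, 1.138, 0.763]
contact_force: [-0.1, 5.7, -0.6]
opening: 0.0135
```

>>> move_arm([
  {"dp": [0, 0, 0], "turn": [0, 0, 0]},
  {"dp": [0, 0, 0], "turn": [0, 0, 0]},
  {"dp": [0, 0, 0], "turn": [0, 0, 0]},
  {"dp": [0, 0, 0], "turn": [0, 0, 0]},
  {"dp": [0, 0, 0], "turn": [0, 0, 0]},
  {"dp": [0, 0, 0], "turn": [0, 0, 0]},
  {"dp": [0, 0, 0], "turn": [0, 0, 0]},
  {"dp": [0, 0, 0], "turn": [0, 0, 0]},
  {"dp": [0, 0, 0], "turn": [0, 0, 0]},
  {"dp": [0, 0, 0], "turn": [0, 0, 0]},
])

```text
time: 17.8
tool_pos: [0.606, -0.1141, 0.0992]
tool_rot: [0.614, 1.138, 0.763]
contact_force: [0.5, 4.8, -1.1]
opening: 0.0134
```

```bash
python3 - <<'E'
from h import *
pang();p,d=robot.read_camera('top');print(lidang(d)); pang()
E
```

```text
t 17.80 p 0.7779 r 108.6 y -212.9  Frad -0.1 Ftan -1.4 Fy 4.7
(np.float64(0.7220000000000004), np.int64(2627), np.float64(7.961566886573053))
t 17.85 p 0.7780 r 108.6 y -212.9  Frad -0.7 Ftan -1.4 Fy 5.4
```

>>> move_arm([
  {"dp": [0, 0, 0], "turn": [0, 0, 0]},
  {"dp": [0, 0, 0], "turn": [0, 0, 0]},
  {"dp": [0, 0, 0], "turn": [0, 0, 0]},
  {"dp": [0, 0, 0], "turn": [0, 0, 0]},
  {"dp": [0, 0, 0], "turn": [0, 0, 0]},
  {"dp": [0, 0, 0], "turn": [0, 0, 0]},
  {"dp": [0, 0, 0], "turn": [0, 0, 0]},
  {"dp": [0, 0, 0], "turn": [0, 0, 0]},
  {"dp": [0, 0, 0], "turn": [0, 0, 0]},
  {"dp": [0, 0, 0], "turn": [0, 0, 0]},
])

```text
time: 18.85
tool_pos: [0.606, -0.1142, 0.0992]
tool_rot: [0.614, 1.138, 0.763]
contact_force: [0.2, 4.9, -0.8]
opening: 0.0135
```

```bash
python3 - <<'E'
from h import *
pang();p,d=robot.read_camera('top');print(lidang(d)); pang()
E
```

```text
t 18.85 p 0.7778 r 108.6 y -213.0  Frad -0.0 Ftan -1.1 Fy 4.8
(np.float64(0.6580000000000004), np.int64(2767), np.float64(7.953916169125917))
t 18.90 p 0.7780 r 108.6 y -213.0  Frad -0.3 Ftan -2.0 Fy 5.3
```

>>> move_arm([
  {"dp": [0, 0, 0], "turn": [0, 0, 0]},
  {"dp": [0, 0, 0], "turn": [0, 0, 0]},
  {"dp": [0, 0, 0], "turn": [0, 0, 0]},
  {"dp": [0, 0, 0], "turn": [0, 0, 0]},
  {"dp": [0, 0, 0], "turn": [0, 0, 0]},
  {"dp": [0, 0, 0], "turn": [0, 0, 0]},
  {"dp": [0, 0, 0], "turn": [0, 0, 0]},
])

```text
time: 19.6
tool_pos: [0.606, -0.1141, 0.0991]
tool_rot: [0.614, 1.138, 0.763]
contact_force: [0.3, 5.9, -1.8]
opening: 0.0136
```

```bash
python3 - <<'E'
from h import *
pang();p,d=robot.read_camera('top');print(lidang(d)); pang()
E
```

```text
t 19.60 p 0.7777 r 108.6 y -213.0  Frad -0.6 Ftan -1.9 Fy 5.8
(np.float64(0.6420000000000003), np.int64(2816), np.float64(8.0886579189856))
t 19.65 p 0.7776 r 108.6 y -212.9  Frad -0.3 Ftan -1.1 Fy 5.2
```

```bash
python3 - <<'E'
from h import *
for a in (.778,.84,.9,.96,1.02): print(a);sw(a,a+.03,10)
E
```

```text
0.778
{"dp": [-0.0003, 0.0001, -0.0001], "turn": [0, 0, 0]},
{"dp": [-0.0006, 0.0002, -0.0003], "turn": [0, 0, 0]},
{"dp": [-0.0009, 0.0002, -0.0004], "turn": [0, 0, 0]},
{"dp": [-0.0012, 0.0003, -0.0006], "turn": [0, 0, 0]},
{"dp": [-0.0014, 0.0004, -0.0007], "turn": [0, 0, 0]},
{"dp": [-0.0017, 0.0005, -0.0008], "turn": [0, 0, 0]},
{"dp": [-0.002, 0.0005, -0.001], "turn": [0, 0, 0]},
{"dp": [-0.0023, 0.0006, -0.0011], "turn": [0, 0, 0]},
{"dp": [-0.0026, 0.0007, -0.0013], "turn": [0, 0, 0]},
{"dp": [-0.0029, 0.0008, -0.0014], "turn": [0, 0, 0]}
0.84
{"dp": [-0.0003, 0.0001, -0.0002], "turn": [0, 0, 0]},
{"dp": [-0.0006, 0.0001, -0.0003], "turn": [0, 0, 0]},
{"dp": [-0.0008, 0.0002, -0.0005], "turn": [0, 0, 0]},
{"dp": [-0.0011, 0.0003, -0.0006], "turn": [0, 0, 0]},
{"dp": [-0.0014, 0.0004, -0.0008], "turn": [0, 0, 0]},
{"dp": [-0.0017, 0.0004, -0.0009], "turn": [0, 0, 0]},
{"dp": [-0.002, 0.0005, -0.0011], "turn": [0, 0, 0]},
{"dp": [-0.0022, 0.0006, -0.0013], "turn": [0, 0, 0]},
{"dp": [-0.0025, 0.0007, -0.0014], "turn": [0, 0, 0]},
{"dp": [-0.0028, 0.0007, -0.0016], "turn": [0, 0
[... 960 characters left out ...]
1, 0.0006, -0.0015], "turn": [0, 0, 0]},
{"dp": [-0.0023, 0.0006, -0.0017], "turn": [0, 0, 0]},
{"dp": [-0.0026, 0.0007, -0.0019], "turn": [0, 0, 0]}
1.02
{"dp": [-0.0002, 0.0001, -0.0002], "turn": [0, 0, 0]},
{"dp": [-0.0005, 0.0001, -0.0004], "turn": [0, 0, 0]},
{"dp": [-0.0007, 0.0002, -0.0006], "turn": [0, 0, 0]},
{"dp": [-0.001, 0.0003, -0.0008], "turn": [0, 0, 0]},
{"dp": [-0.0012, 0.0003, -0.001], "turn": [0, 0, 0]},
{"dp": [-0.0015, 0.0004, -0.0012], "turn": [0, 0, 0]},
{"dp": [-0.0017, 0.0005, -0.0015], "turn": [0, 0, 0]},
{"dp": [-0.002, 0.0005, -0.0017], "turn": [0, 0, 0]},
{"dp": [-0.0022, 0.0006, -0.0019], "turn": [0, 0, 0]},
{"dp": [-0.0025, 0.0007, -0.0021], "turn": [0, 0, 0]}
```

>>> move_arm([
  {"dp": [-0.0003, 0.0001, -0.0001], "turn": [0, 0, 0]},
  {"dp": [-0.0006, 0.0003, -0.0003], "turn": [0, 0, 0]},
  {"dp": [-0.0009, 0.0004, -0.0004], "turn": [0, 0, 0]},
  {"dp": [-0.0012, 0.0005, -0.0006], "turn": [0, 0, 0]},
  {"dp": [-0.0014, 0.0007, -0.0007], "turn": [0, 0, 0]},
  {"dp": [-0.0017, 0.0008, -0.0008], "turn": [0, 0, 0]},
  {"dp": [-0.002, 0.001, -0.001], "turn": [0, 0, 0]},
  {"dp": [-0.0023, 0.0011, -0.0011], "turn": [0, 0, 0]},
  {"dp": [-0.0026, 0.0013, -0.0013], "turn": [0, 0, 0]},
  {"dp": [-0.0029, 0.0014, -0.0014], "turn": [0, 0, 0]},
])

```text
time: 20.65
tool_pos: [0.6035, -0.1143, 0.1016]
tool_rot: [0.612, 1.138, 0.761]
contact_force: [2.0, 2.1, -3.2]
opening: 0.0135
```

```bash
cat > c.py <<'E'
from h import *
pang();p,d=robot.read_camera('top');print(lidang(d)); pang()
E
python3 c.py
```

```text
t 20.65 p 0.8099 r 108.6 y -212.9  Frad -0.8 Ftan -3.8 Fy 1.9
(np.float64(0.6500000000000004), np.int64(2780), np.float64(7.888531095830258))
t 20.70 p 0.8105 r 108.6 y -212.9  Frad -0.4 Ftan -2.7 Fy 3.1
```

>>> move_arm([
  {"dp": [-0.0003, 0.0001, -0.0002], "turn": [0, 0, 0]},
  {"dp": [-0.0006, 0.0001, -0.0003], "turn": [0, 0, 0]},
  {"dp": [-0.0009, 0.0002, -0.0005], "turn": [0, 0, 0]},
  {"dp": [-0.0011, 0.0003, -0.0006], "turn": [0, 0, 0]},
  {"dp": [-0.0014, 0.0004, -0.0007], "turn": [0, 0, 0]},
  {"dp": [-0.0017, 0.0004, -0.0009], "turn": [0, 0, 0]},
  {"dp": [-0.002, 0.0005, -0.001], "turn": [0, 0, 0]},
  {"dp": [-0.0023, 0.0006, -0.0012], "turn": [0, 0, 0]},
  {"dp": [-0.0026, 0.0007, -0.0013], "turn": [0, 0, 0]},
  {"dp": [-0.0028, 0.0007, -0.0015], "turn": [0, 0, 0]},
])

```text
time: 21.7
tool_pos: [0.601, -0.1145, 0.1039]
tool_rot: [0.613, 1.138, 0.762]
contact_force: [-0.9, 0.2, -0.5]
opening: 0.0137
```

```bash
python3 c.py
```

```text
t 21.70 p 0.8409 r 108.6 y -212.8  Frad -0.9 Ftan 0.4 Fy 0.3
(np.float64(0.6460000000000004), np.int64(2799), np.float64(8.294499339037886))
t 21.75 p 0.8413 r 108.5 y -212.8  Frad -0.3 Ftan 1.2 Fy 0.6
```

>>> move_arm([
  {"dp": [-0.0001, 0, -0.0001], "turn": [0, 0, 0]},
  {"dp": [-0.0003, 0.0001, -0.0001], "turn": [0, 0, 0]},
  {"dp": [-0.0004, 0.0001, -0.0002], "turn": [0, 0, 0]},
  {"dp": [-0.0006, 0.0001, -0.0003], "turn": [0, 0, 0]},
  {"dp": [-0.0007, 0.0002, -0.0004], "turn": [0, 0, 0]},
  {"dp": [-0.0008, 0.0002, -0.0005], "turn": [0, 0, 0]},
])

```text
time: 22.35
tool_pos: [0.6004, -0.1146, 0.1044]
tool_rot: [0.613, 1.138, 0.762]
contact_force: [-0.9, -0.2, 1.1]
opening: 0.0138
```

```bash
python3 c.py
```

```text
t 22.35 p 0.8490 r 108.6 y -212.8  Frad 0.2 Ftan 1.4 Fy -0.1
(np.float64(0.6420000000000003), np.int64(2783), np.float64(7.874561892856376))
t 22.40 p 0.8493 r 108.6 y -212.8  Frad -0.7 Ftan 3.9 Fy 0.5
```

>>> move_arm([
  {"dp": [-0.0002, 0, -0.0001], "turn": [0, 0, 0]},
  {"dp": [-0.0004, 0.0001, -0.0002], "turn": [0, 0, 0]},
  {"dp": [-0.0006, 0.0001, -0.0003], "turn": [0, 0, 0]},
  {"dp": [-0.0008, 0.0002, -0.0004], "turn": [0, 0, 0]},
  {"dp": [-0.001, 0.0002, -0.0005], "turn": [0, 0, 0]},
  {"dp": [-0.0011, 0.0003, -0.0006], "turn": [0, 0, 0]},
  {"dp": [-0.0013, 0.0003, -0.0007], "turn": [0, 0, 0]},
  {"dp": [-0.0015, 0.0004, -0.0008], "turn": [0, 0, 0]},
])

```text
time: 23.2
tool_pos: [0.5991, -0.1147, 0.1056]
tool_rot: [0.613, 1.138, 0.762]
contact_force: [-3.1, -1.3, 1.4]
opening: 0.0137
```

```bash
python3 c.py
```

```text
t 23.20 p 0.8650 r 108.6 y -212.8  Frad -1.0 Ftan 3.4 Fy -1.0
(np.float64(0.6140000000000003), np.int64(2884), np.float64(7.9801813760276055))
t 23.25 p 0.8652 r 108.6 y -212.8  Frad 0.2 Ftan 6.1 Fy -0.4
```

>>> move_arm([
  {"dp": [-0.0003, 0.0001, -0.0002], "turn": [0, 0, 0]},
  {"dp": [-0.0005, 0.0001, -0.0003], "turn": [0, 0, 0]},
  {"dp": [-0.0008, 0.0002, -0.0005], "turn": [0, 0, 0]},
  {"dp": [-0.001, 0.0002, -0.0006], "turn": [0, 0, 0]},
  {"dp": [-0.0012, 0.0003, -0.0007], "turn": [0, 0, 0]},
  {"dp": [-0.0014, 0.0003, -0.0008], "turn": [0, 0, 0]},
])

```text
time: 23.85
tool_pos: [0.5979, -0.1148, 0.1065]
tool_rot: [0.613, 1.138, 0.762]
contact_force: [1.0, -1.1, -0.1]
opening: 0.0139
```

```bash
python3 c.py
```

```text
t 23.85 p 0.8786 r 108.6 y -212.8  Frad 0.5 Ftan -0.7 Fy -1.2
(np.float64(0.5720000000000003), np.int64(2923), np.float64(8.139080938589395))
t 23.90 p 0.8788 r 108.5 y -212.8  Frad -0.4 Ftan -2.0 Fy -0.8
```

>>> move_arm([
  {"dp": [0, 0, 0], "turn": [0, 0, 0]},
  {"dp": [0, 0, 0], "turn": [0, 0, 0]},
  {"dp": [0, 0, 0], "turn": [0, 0, 0]},
  {"dp": [0, 0, 0], "turn": [0, 0, 0]},
  {"dp": [0, 0, 0], "turn": [0, 0, 0]},
  {"dp": [0, 0, 0], "turn": [0, 0, 0]},
  {"dp": [0, 0, 0], "turn": [0, 0, 0]},
])

```text
time: 24.6
tool_pos: [0.5978, -0.1148, 0.1065]
tool_rot: [0.613, 1.138, 0.762]
contact_force: [1.3, -0.7, -1.7]
opening: 0.0137
```

```bash
python3 c.py
```

```text
t 24.60 p 0.8794 r 108.5 y -212.8  Frad -0.5 Ftan -2.0 Fy -0.8
(np.float64(0.5680000000000003), np.int64(2937), np.float64(7.964096710794083))
t 24.65 p 0.8793 r 108.5 y -212.8  Frad -0.3 Ftan -2.2 Fy -1.2
```

>>> move_arm([
  {"dp": [0.0003, 0, 0.0002], "turn": [0, 0, 0]},
  {"dp": [0.0006, -0.0001, 0.0004], "turn": [0, 0, 0]},
  {"dp": [0.0009, -0.0002, 0.0006], "turn": [0, 0, 0]},
  {"dp": [0.0012, -0.0003, 0.0008], "turn": [0, 0, 0]},
  {"dp": [0.0015, -0.0004, 0.001], "turn": [0, 0, 0]},
  {"dp": [0.0018, -0.0005, 0.0011], "turn": [0, 0, 0]},
])

```text
time: 25.25
tool_pos: [0.5989, -0.1147, 0.1055]
tool_rot: [0.615, 1.139, 0.764]
contact_force: [-7.7, -2.1, 5.1]
opening: 0.0138
```

```bash
python3 c.py
```

```text
t 25.25 p 0.8656 r 108.5 y -212.8  Frad -1.2 Ftan 9.3 Fy -1.3
(np.float64(0.5640000000000003), np.int64(2949), np.float64(8.113191416731345))
t 25.30 p 0.8657 r 108.5 y -212.8  Frad -0.9 Ftan 8.9 Fy -2.1
```

>>> move_arm([
  {"dp": [-0.0005, 0, -0.0003], "turn": [0, 0, 0]},
  {"dp": [-0.001, 0.0002, -0.0006], "turn": [0, 0, 0]},
  {"dp": [-0.001, 0.0002, -0.0006], "turn": [0, 0, 0]},
  {"dp": [-0.001, 0.0002, -0.0006], "turn": [0, 0, 0]},
])

```text
time: 25.7
tool_pos: [0.5986, -0.1147, 0.1058]
tool_rot: [0.614, 1.138, 0.763]
contact_force: [-1.1, -0.8, -0.6]
opening: 0.0137
```

```bash
python3 c.py
```

```text
t 25.70 p 0.8697 r 108.5 y -212.8  Frad -1.2 Ftan 0.5 Fy -0.7
(np.float64(0.5640000000000003), np.int64(2942), np.float64(8.20517004139208))
t 25.75 p 0.8697 r 108.5 y -212.8  Frad -0.9 Ftan 0.9 Fy -0.1
```

>>> move_arm([
  {"dp": [0, 0, 0], "turn": [0, 0, 0]},
  {"dp": [0, 0, 0], "turn": [0, 0, 0]},
  {"dp": [0, 0, 0], "turn": [0, 0, 0]},
  {"dp": [0, 0, 0], "turn": [0, 0, 0]},
], hand=0.034)

```text
time: 26.15
tool_pos: [0.5987, -0.1147, 0.106]
tool_rot: [0.613, 1.138, 0.762]
contact_force: [-0.3, -0.7, 0.1]
opening: 0.0339
```

```bash
python3 c.py
```

```text
t 26.15 p 0.8704 r 108.7 y -212.8  Frad -0.2 Ftan 0.4 Fy -0.7
(np.float64(0.5660000000000003), np.int64(2961), np.float64(7.991133128002471))
t 26.20 p 0.8703 r 108.7 y -212.8  Frad 0.1 Ftan 0.2 Fy 0.3
```

Stable after release. I'll withdraw along the tool axis and out to the right, then look.

>>> move_arm([
  {"dp": [-0.015, 0, 0], "turn": [0, 0, 0]},
  {"dp": [-0.03, 0, 0], "turn": [0, 0, 0]},
  {"dp": [-0.05, 0, 0], "turn": [0, 0, 0]},
  {"dp": [-0.075, 0, 0], "turn": [0, 0, 0]},
  {"dp": [-0.1, -0.01, 0], "turn": [0, 0, 0]},
  {"dp": [-0.12, -0.04, 0], "turn": [0, 0, 0]},
  {"dp": [-0.14, -0.07, 0], "turn": [0, 0, 0]},
  {"dp": [-0.15, -0.1, 0], "turn": [0, 0, 0]},
  {"dp": [-0.15, -0.1, 0], "turn": [0, 0, 0]},
  {"dp": [-0.15, -0.1, 0], "turn": [0, 0, 0]},
])

```text
time: 27.2
tool_pos: [0.5713, -0.2543, 0.2188]
tool_rot: [0.612, 1.138, 0.76]
contact_force: [-0.0, 0.2, -0.6]
opening: 0.0342
```

```bash
python3 - <<'E'
from h import *
st(); 
p,d=robot.read_camera('side'); c=p[80:290,190:390,::-1]; cv2.imwrite('pics/s7.png',cv2.resize(c,None,fx=3.6,fy=2.8))
p,d=robot.read_camera('top'); print(lidang(d)); c=p[120:300,170:380,::-1]; cv2.imwrite('pics/t7.png',cv2.resize(c,None,fx=3.3,fy=3.3))
E
```

```text
t 27.2 grasp_c [ -51.6 -348.8  235.9] x_c [ 0.332  0.256 -0.908] z_c [ 0.939 -0.002  0.343] F_c [-0.03  0.16 -0.58] op 0.0342 q [-0.76  0.49  1.4   0.46  1.26 -1.05]
(np.float64(0.5640000000000003), np.int64(2959), np.float64(8.1506404972076))
```

View pics/s7.png

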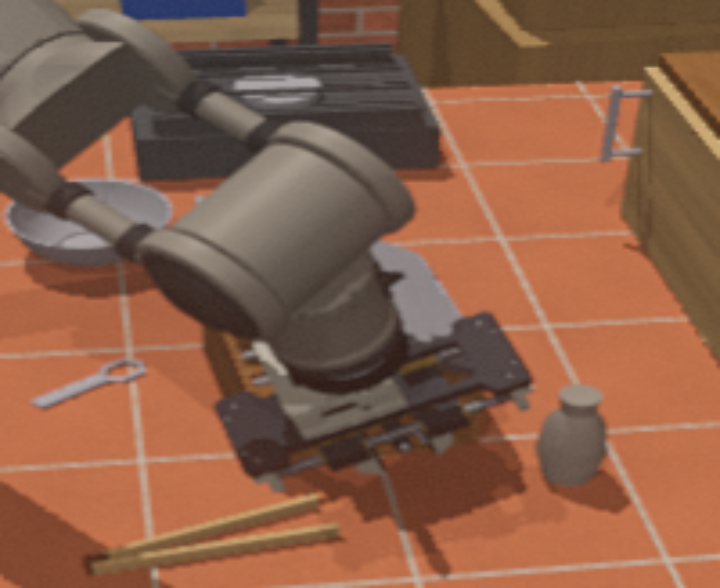

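View pics/t7.png

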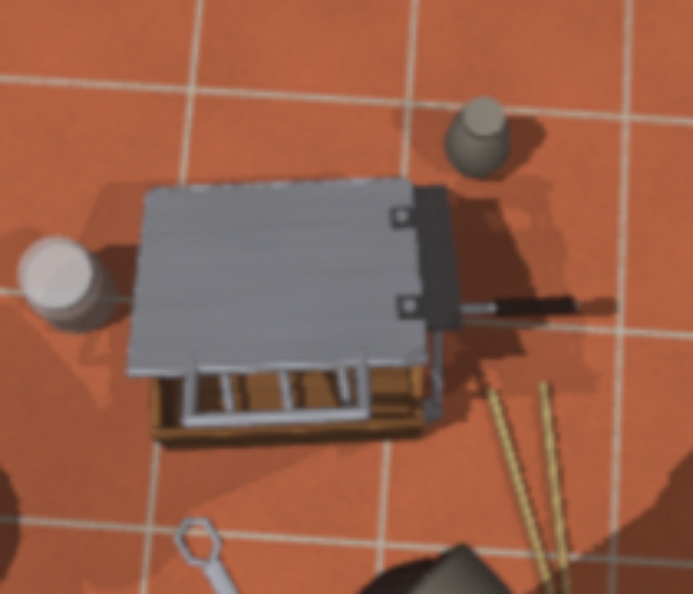

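The top view shows the lid resting on the rod, with the rod at (435,380) and the grip at (540,305). The vase, tongs, opener and jar have not moved. The gripper is clear and the lid is steady at 0.564 rad. I'll hold for 1 s, check once more and hand in.

>>> move_arm([
  {"dp": [-0.01, 0, 0], "turn": [0, 0, 0]},
  {"dp": [-0.02, 0, 0], "turn": [0, 0, 0]},
  {"dp": [-0.02, 0, 0], "turn": [0, 0, 0]},
  {"dp": [-0.02, 0, 0], "turn": [0, 0, 0]},
  {"dp": [-0.02, 0, 0], "turn": [0, 0, 0]},
  {"dp": [-0.02, 0, 0], "turn": [0, 0, 0]},
  {"dp": [-0.02, 0, 0], "turn": [0, 0, 0]},
  {"dp": [-0.02, 0, 0], "turn": [0, 0, 0]},
  {"dp": [-0.02, 0, 0], "turn": [0, 0, 0]},
  {"dp": [-0.02, 0, 0], "turn": [0, 0, 0]},
])

```text
time: 28.3
tool_pos: [0.5657, -0.2592, 0.2361]
tool_rot: [0.614, 1.138, 0.763]
contact_force: [-0.2, -0.2, -0.3]
opening: 0.0343
```

```bash
python3 - <<'E'
from h import *
st(); p,d=robot.read_camera('top'); print(lidang(d)); print(robot.hand_in())
E
```

```text
t 28.3 grasp_c [ -57.6 -353.1  253.2] x_c [ 0.331  0.257 -0.908] z_c [ 0.939 -0.     0.343] F_c [-0.19 -0.21 -0.29] op 0.0343 q [-0.77  0.47  1.38  0.45  1.3  -1.05]
(np.float64(0.5660000000000003), np.int64(2952), np.float64(7.954696079706949))
the job is handed in; nothing more can be done
None
```

The lid is resting on the prop rod with its ball tip in the hidden hole, and I handed the job in at about 28 s.

- **Lift:** I raised the lid by its bar to about 1.13 rad and let go.
- **Rod and hole:** I swung the rod up under the lid and let the lid sink onto the tip. I then slid the tip outward at under 5 mm/s. It dropped in about 97 mm from the hinge, with the rod at about 0.87 rad.
- **Seating checks:** The lid sank from about 0.65 to 0.57 rad as the tip went in. A gentle push back met the hole's wall at about 9 N at the grip, so the tip is in the hole.
- **Final state:** After release and retreat the lid stayed at 0.564–0.566 rad for 2 s with the gripper clear. The vase, jar, tongs and opener were in place. I did not check the bowl, mill and mug separately in the last picture, but the arm never touched them.
- **Disagreements:**
  - While lifting, the bar's path fitted a hinge about 5 mm higher than the chest drawing says, probably because the bar slipped in the pads. The radial force there reached about 19 N before I corrected the path.
  - Swinging the rod first gave up to about 10 N at the grip, which I trimmed to about 2 N before the tip touched the strip.

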